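# Stock the wet-mount carrier

## Robot

A 7-joint arm with a two-finger parallel gripper is mounted at the origin on a cart in front of the work surface, level with it; the furniture and walls round the work are solid. World frame = base frame: x ahead of the robot, y to its left, z up, the work surface at z = 0. Lengths are in mm, angles in rad, forces in N, time in s.
With the tool pointing down it reaches from about 425 to 875 mm from the base axis. Payload 4.7 kg.
Tool frame: the origin (TCP) lies between the finger pads; the fingertips stand 8 mm ahead of it and the grasp point (between the pads) lies 11 mm behind it (bot.tips_ahead is the distance from the TCP to the fingertips, in mm); z points along the fingers, y is the direction in which the jaws open and shut (so a half turn about z gives the same grasp; the last joint's range is limited). The gripper opens to 85 mm and grips with 20 to 120 N. Pads are 22 mm wide; open, the fingers measure 114 mm over their backs; the gripper's body (76 mm by 85 mm) begins 54 mm behind the grasp point. The pads swing forward as they close: fully open they stand 13 mm farther back than shut.
Start: joints at [-1.175, 0.321, -0.07, 1.45, 0.023, 1.371, -0.057], TCP at [242.212, 603.206, 239.349] pointing down, gripper open.
Joint ranges: [-2.86, 2.86], [-0.3, 2.09], [-1.38, 1.24], [0.06, 2.45], [-1.56, 4.7], [0.09, 2.05], [-2.69, 2.69]. Speed limits (rad/s): [2.57, 2.57, 3.14, 3.14, 3.14, 3.14, 3.14].

## Interface

Orientations are given as a rotation vector (axis times angle).
In Python, from rig import bot, viewer, workorder gives the robot as it stands.
- The arm moves only by the tool jog_arm, never from a script. Its argument "commands" is a list of rows, each a list of 7 numbers: the shift along the tool's x, y, z in cm, then the turn, a rotation vector about the tool's x, y, z in degrees, then the opening, from 0 (shut) to 1 (fully open). A call has 1 to 5 rows; each row is the pose to reach, as a shift and turn from the pose measured when the call began, along the tool's axes at that moment; what a row does not reach only later rows make up. A row lasts 1/8 s, in which the tool goes at most 62.5 mm and 10.7 degrees, less where a joint would pass 70% of its speed; a pose out of reach is approached as far as the arm can. A call with a gripper value outside its range is refused whole. The fingers move at their own pace and stop on an object; the grip force is fixed at half the most. Time passes only in rows, so rows that repeat a pose let the fingers close. It gives the time, the measured TCP pose, the force and the opening at its end, in the units of the state.
- bot.state(): the state, without advancing time (a new reading comes with each control period).
- viewer.capture(name): name is "side" or "top"; returns a dict with "color" (384x512x3 uint8, blue, green, red), "range_z" (384x512 float32, mm along the optical axis (not along the pixel's ray), 0 where there is no reading), "K" (3x3 intrinsics, pixels), "rvec" (rotation vector, rad) and "tvec" (3), from world to camera coordinates, as OpenCV has them. Camera axes: x right, y down, z forward; pixel columns grow to the right and rows downward; lengths in mm; the calibration is good to about 2 mm. A picture is of the moment at which its call begins.
- workorder.finish_job(): hands the job in, once; it reports no verdict.
Trained networks look in the newest picture that a camera, given by its name, has taken for a name from the list of things; names that differ only in an ending like _2 or _b are one class to them, and where a whole thing is asked for, a point or a joint stands for the part that bears it (a point fixed in the world has none). Each returns a list of dicts, best first, with "p" (0 to 1); they miss things now and then, are a little off and sometimes report something else, mostly with a low value. They report only what shows in the picture. A call takes as long as a camera call. They do not tell look-alikes from the thing itself.
- viewer.masks_of(camera, label): "region" (384x512 bool, what is visible of it) and "uv" ([column, row] in pixels, amid what is visible of it).
The state is a dict: "time": time; "qpos": joint angles; "joint_vel": joint speeds; "tau": joint torques, N m; "eef_pos": TCP position; "tool_rot": TCP orientation; "contact_force": force on the tool from outside, world axes, zero at the start; "ft_torque": the same for the moment, N m; "opening": opening from 0.0 (shut) to 1.0 (fully open).
Only numpy, scipy, OpenCV 4.12 (cv2) and the standard library are available. Lean on these libraries where they do the work, as an engineer would, in place of code of your own. Each camera call takes 0.05 s, during which the arm holds its last target.

## Task

Stock the carrier for wet-mount slides from the things standing along the front of the bench (not from those on the shelf or far to the right): stand the amber stain dropper in the orange-amber insert, the blue stain dropper in the blue insert and the big amber bottle with the red cap in the large white insert, and lay the small white box of cover slips in the square recess of the grey insert, each fully down on its insert's floor and upright. Set things down without dropping or toppling them, and leave the pink dropper and the black-capped bottle standing where they are, because they are not for this job.

Things in the scene. Friction and masses are not known exactly. Their poses are not given: they have to be found in the camera images.
- amber_dropper: Dropper bottle of amber-brown stain with a black collar and black rubber bulb. Upright, 36 mm in diameter and 97 mm tall: straight glass body to about 45 mm up, shoulder to 60 mm, collar about 22 mm wide to 72 mm, rubber bulb 13 mm wide to the top. About 60 g. Grip it round the body, fingertips about 30 mm up. Origin: centre of its underside; z up its axis.
- blue_dropper: Dropper bottle of pale blue stain with a black collar and a red rubber bulb. Upright, 36 mm in diameter and 97 mm tall: straight glass body to about 45 mm up, shoulder to 60 mm, collar about 22 mm wide to 72 mm, rubber bulb 13 mm wide to the top. About 60 g. Grip it round the body, fingertips about 30 mm up. Origin: centre of its underside; z up its axis.
- pink_dropper: Look-alike, not wanted: dropper bottle of dull red-pink stain with a white collar and a black rubber bulb. Upright, 36 mm in diameter and 97 mm tall: straight glass body to about 45 mm up, shoulder to 60 mm, collar about 22 mm wide to 72 mm, rubber bulb 13 mm wide to the top. About 60 g. Origin: centre of its underside; z up its axis.
- red_cap_bottle: Larger amber bottle with a red screw cap of mounting fluid, standing near the front of the bench. Upright, 62 mm in diameter and 130 mm tall: straight glass body to about 75 mm up, then a shoulder and the cap (about 40 mm wide). About 0.33 kg. Grip it round the body, fingertips about 62 mm up. Origin: centre of its underside; z up its axis.
- black_cap_bottle: Look-alike, not wanted: larger amber bottle with a black screw cap. Upright, 62 mm in diameter and 130 mm tall: straight glass body to about 75 mm up, then a shoulder and the cap (about 40 mm wide). About 0.33 kg. Origin: centre of its underside; z up its axis.
- slip_box: Small white plastic box of cover slips, 32 mm by 32 mm and 19 mm high, lying flat, closed, about 30 g. Grip it from one side to the other by its upper 11 mm, so that the fingertips clear the lip of its insert. Origin: centre of its underside; x and y along its sides, z up.
- insert_amber: Orange-amber insert, 80 mm square foot with a round flared collar, inside 46 mm in diameter at the floor and 52 mm at the mouth, 26 mm high over the origin. Fixed, one of four 84 mm apart along y, any order, in an aluminium carrier (98 x 350 mm, rim 14 mm high, 36 mm high end handles). Floor 4 mm above the origin. Origin: centre of underside, 4 mm above the bench; y along the row, z up.
- insert_blue: Blue insert, 80 mm square foot with a round flared collar, inside 46 mm in diameter at the floor and 52 mm at the mouth, 26 mm high over the origin. Fixed, one of four 84 mm apart along y, any order, in an aluminium carrier (98 x 350 mm, rim 14 mm high, 36 mm high end handles). Floor 4 mm above the origin. Origin: centre of underside, 4 mm above the bench; y along the row, z up.
- insert_white: White insert, 80 mm square foot with a round flared collar, inside 71 mm in diameter at the floor and 76 mm at the mouth, 26 mm high over the origin. Fixed, one of four 84 mm apart along y, any order, in an aluminium carrier (98 x 350 mm, rim 14 mm high, 36 mm high end handles). Floor 4 mm above the origin. Origin: centre of underside, 4 mm above the bench; y along the row, z up.
- insert_dish: Grey insert, 80 mm square with a shallow square recess, 46 mm by 46 mm inside, with a lip 5 mm above its floor (9 mm over the origin), its sides along x and y. Fixed, one of four 84 mm apart along y, any order, in an aluminium carrier (98 x 350 mm, rim 14 mm high, 36 mm high end handles). Floor 4 mm above the origin. Origin: centre of underside, 4 mm above the bench; y along the row, z up.
Mind the look-alikes: they are no part of the job. What is shaped like the pink_dropper but yellow is not meant.

How it is judged (in metres and radians):
At the end, for the whole second after the job is handed in: Each of the four things on its insert's floor (underside 1 to 7 mm over the insert's origin), within 10 mm of its middle (the box 12 mm), within 0.1 rad of upright, released, at rest; pink dropper and black-capped bottle upright, within 20 mm of where they stood (horizontal distance between amber_dropper and insert_amber below 0.01 m and z of amber_dropper in the frame of insert_amber between 0.001 and 0.007 m and angle between each of amber_dropper, blue_dropper, red_cap_bottle, slip_box, pink_dropper, black_cap_bottle's own z axis and vertical below 0.1 rad and linear speed of each of amber_dropper, blue_dropper, red_cap_bottle, slip_box, pink_dropper, black_cap_bottle below 0.02 m/s and horizontal distance between blue_dropper and insert_blue below 0.01 m and z of blue_dropper in the frame of insert_blue between 0.001 and 0.007 m and horizontal distance between red_cap_bottle and insert_white below 0.01 m and z of red_cap_bottle in the frame of insert_white between 0.001 and 0.007 m and horizontal distance between slip_box and insert_dish below 0.012 m and z of slip_box in the frame of insert_dish between 0.001 and 0.007 m and distance of each of pink_dropper, black_cap_bottle from where it was at the start of the episode below 0.02 m); the robot touches nothing.
It fails at once if the pink dropper was shifted by more than 30 mm or toppled (distance of pink_dropper from where it was at the start of the episode above 0.03 m or angle between pink_dropper's own z axis and vertical above 0.5 rad).
It fails at once if the black-capped bottle was shifted by more than 30 mm or toppled (distance of black_cap_bottle from where it was at the start of the episode above 0.03 m or angle between black_cap_bottle's own z axis and vertical above 0.5 rad).
It fails at once if a bottle or the box was dropped, thrown or toppled ((contact force between the fingers and amber_dropper below 0.02 N and linear speed of amber_dropper above 0.7 m/s) or (contact force between the fingers and blue_dropper below 0.02 N and linear speed of blue_dropper above 0.7 m/s) or (contact force between the fingers and red_cap_bottle below 0.02 N and linear speed of red_cap_bottle above 0.7 m/s) or (contact force between the fingers and slip_box below 0.02 N and linear speed of slip_box above 0.7 m/s) or angle between any of amber_dropper, blue_dropper, red_cap_bottle, slip_box's own z axis and vertical above 1 rad).
It also fails if it takes over 106 s, if anything falls off the work surface, if the arm or the gripper's body presses on something with over 40 N, if the wrist force passes 120 N, or if a joint passes its speed limit or range.

## Working session

There is one attempt and no reset: what is moved stays moved. The work goes in short steps, Python scripts to look and compute and a tool call to move; the robot and the scene stay as the last step left them, time stands still between calls to the robot, and variables do not carry over. Pictures are saved under pics/ and viewed, and the job is handed in when it is done.

Besides the shell and the picture viewer there is one more tool, called after "Call:" by a JSON object that holds its "name" and its "arguments", one argument or row to a line. jog_arm: Moves the arm, as the interface text tells. Its arguments: {"type":"object","properties":{"commands":{"type":"array","items":{"type":"array","items":{"type":"number"}}}},"required":["commands"]}

```bash
ls && mkdir -p pics && python3 - <<'E'
from rig import bot, viewer, workorder
import cv2,numpy as np
print(bot.state(), bot.tips_ahead)
for n in ("side","top"):
    c=viewer.capture(n); cv2.imwrite(f"pics/{n}0.png",c["color"])
    R,_=cv2.Rodrigues(np.array(c["rvec"],float)); print(n,c["K"],R,(-R.T@np.array(c["tvec"]).ravel()))
E
```

```text
pics
{'time': 0.0, 'qpos': array([-1.17486292,  0.32185214, -0.0700959 ,  1.45170424,  0.02258002,
        1.3707897 , -0.05690729]), 'joint_vel': array([-0.00057839, -0.00213271, -0.00050878, -0.00125177, -0.00135613,
       -0.00143426, -0.00016544]), 'tau': array([ 3.82508888e-04, -4.93591619e+01, -3.82258790e-01, -3.14316380e+01,
        1.28537061e-02,  1.19279852e-02,  7.95730074e-06]), 'eef_pos': array([242.03787284, 602.68002985, 238.18996516]), 'tool_rot': array([-5.96041617e-01, -3.08422710e+00,  3.05280271e-03]), 'contact_force': array([-0.45026248, -0.03263702, -0.17415051]), 'ft_torque': array([-0.0336212 , -0.03978157,  0.00771937]), 'opening': 0.9918088509256476} 8.0
side [[451.24455547   0.         247.67471182]
 [  0.         451.24455547 191.87114415]
 [  0.           0.           1.        ]] [[ 0.99969086  0.01813403  0.01701004]
 [ 0.02467334 -0.63914084 -0.76869384]
 [-0.00306771  0.7688759  -0.63939068]] [  545.03518733 -1001.79379793   873.14890427]
top [[403.74703551   0.         252.86815486]
 [  0.         403.74703551 186.96507432]
 [  0.           0.           1.        ]] [[-0.00932045 -0.99988057 -0.01232807]
 [-0.99196081  0.01080118 -0.12608367]
 [ 0.12620177  0.0110538  -0.99194301]] [ 376.56570609   26.2918699  1166.64370257]
```

View pics/side0.png

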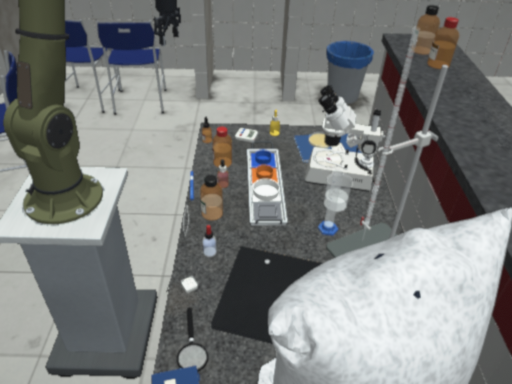

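View pics/top0.png

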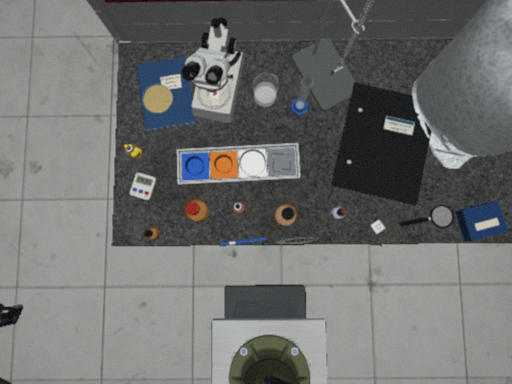

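The top view shows the carrier at (238,163) with inserts in the order blue (195,166), orange (223,164), white (252,163), grey (282,161). Along the front edge stand an amber dropper at (151,233), the red cap at (194,209), pink at (238,208), the black cap at (286,214), the blue dropper at (338,212) and the box at (378,226). Next I'll measure and enlarge.

```bash
cat > h.py <<'E'
from rig import bot, viewer, workorder
import cv2,numpy as np
from scipy.spatial.transform import Rotation as Rn
def cam(n):
    c=viewer.capture(n); R,_=cv2.Rodrigues(np.array(c["rvec"],float)); t=np.array(c["tvec"],float).ravel()
    z=c["range_z"].astype(float); v,u=np.mgrid[:384,:512]; K=c["K"]
    P=np.stack([(u-K[0,2])/K[0,0]*z,(v-K[1,2])/K[1,1]*z,z],-1)
    W=(P-t)@R; W[z<=0]=np.nan
    c.update(R=R,t=t,W=W,C=-R.T@t); return c
def ray(c,u,v,h):
    d=c["R"].T@np.array([(u-c["K"][0,2])/c["K"][0,0],(v-c["K"][1,2])/c["K"][1,1],1]); s=(h-c["C"][2])/d[2]; return c["C"]+s*d
def proj(c,p):
    q=c["K"]@(c["R"]@np.asarray(p,float)+c["t"]); return q[:2]/q[2]
E
python3 - <<'E'
from h import *
names="amber_dropper blue_dropper pink_dropper red_cap_bottle black_cap_bottle slip_box insert_amber insert_blue insert_white insert_dish".split()
for n in ("top","side"):
    c=cam(n); W=c["W"]
    print(n, "bench z", np.nanmedian(W[200:240,300:330,2]) if n=="top" else np.nanmedian(W[230:240,270:290,2]))
    for l in names:
        for m in viewer.masks_of(n,l)[:4]:
            r=m["region"]; w=W[r]; u,v=m["uv"]
            print(l,round(m["p"],2),np.round([u,v]),r.sum(),"med",np.round(np.nanmedian(w,0)),"z%",np.round(np.nanpercentile(w[:,2],[5,95])))
    im=c["color"]
    if n=="top": cr=cv2.resize(im[130:260,110:410],None,fx=2.6,fy=2.6,interpolation=cv2.INTER_CUBIC)
    else: cr=cv2.resize(im[110:310,170:330],None,fx=3,fy=3,interpolation=cv2.INTER_CUBIC)
    cv2.imwrite(f"pics/{n}_crop.png",cr)
E
```

```text
top bench z -0.7459155202377152
amber_dropper 0.61 [151. 232.] 169 med [394. 318.  50.] z% [11. 94.]
blue_dropper 0.49 [338. 210.] 155 med [ 445. -191.   50.] z% [14. 95.]
pink_dropper 0.66 [134. 149.] 191 med [627. 377.  50.] z% [ 4. 90.]
pink_dropper 0.43 [337. 211.] 145 med [ 445. -192.   52.] z% [23. 95.]
red_cap_bottle 0.63 [196. 211.] 496 med [453. 189. 101.] z% [ 33. 131.]
black_cap_bottle 0.6 [285. 214.] 461 med [439. -47. 100.] z% [ 56. 131.]
slip_box 0.59 [378. 225.] 128 med [ 408. -310.   17.] z% [ 6. 19.]
insert_amber 0.89 [223. 167.] 745 med [592. 126.   8.] z% [ 4. 29.]
insert_blue 0.69 [197. 166.] 673 med [590. 210.   8.] z% [ 5. 29.]
insert_white 0.55 [254. 165.] 763 med [597.  41.   8.] z% [ 4. 29.]
insert_white 0.27 [222. 167.] 731 med [592. 126.   8.] z% [ 4. 29.]
insert_dish 0.85 [279. 164.] 723 med [600. -42.   8.] z% [ 4. 13.]
side bench z -0.5215763874208712
amber_dropper 0.45 [206. 130.] 186 med [393. 315.  41.] z% [ 7. 82.]
pink_dropper 0.63 [224. 176.] 223 med [465.  71.  45.] z% [10. 83.]
pink_dropper 0.49 [275. 121.] 193 med [628. 374.  41.] z% [ 4. 85.]
red_cap_bottle 0.86 [223. 144.] 686 med [457. 177.  73.] z% [  1. 128.]
black_cap_bottle 0.81 [212. 198.] 906 med [443. -71.  73.] z% [  7. 129.]
slip_box 0.48 [188. 285.] 184 med [ 408. -318.   17.] z% [ 5. 20.]
insert_amber 0.67 [262. 170.] 366 med [587. 133.  11.] z% [ 5. 30.]
insert_amber 0.23 [185. 283.] 188 med [ 406. -318.   17.] z% [ 4. 20.]
insert_blue 0.79 [263. 155.] 378 med [584. 204.  11.] z% [ 4. 30.]
insert_white 0.66 [264. 187.] 604 med [593.  47.  10.] z% [ 5. 29.]
insert_white 0.37 [204. 129.] 153 med [393. 314.  42.] z% [10. 79.]
insert_dish 0.94 [266. 210.] 474 med [597. -40.   8.] z% [ 4. 13.]
```

View pics/top_crop.png

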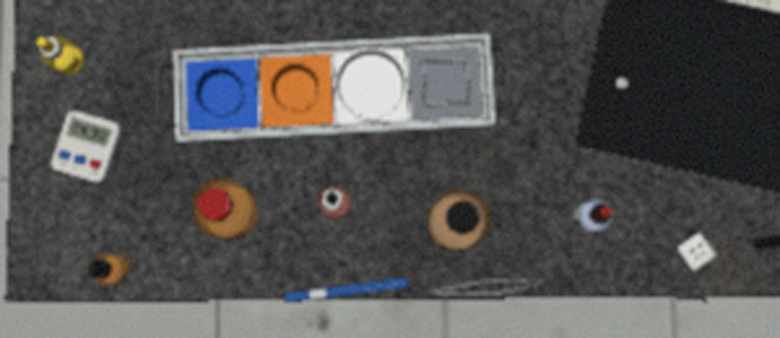

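View pics/side_crop.png

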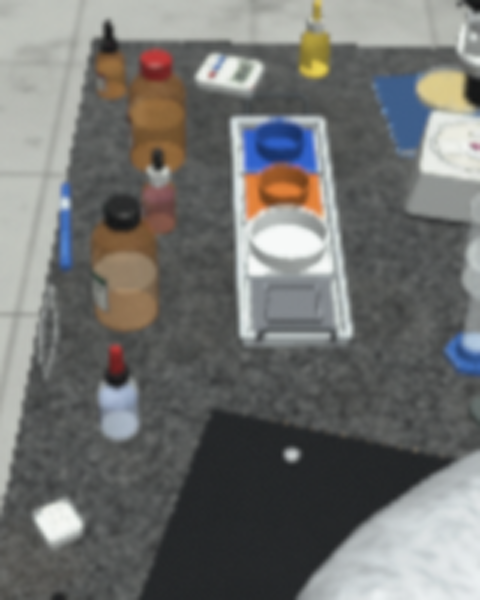

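Amber dropper candidates in the top view are brown with a black bulb at (151,232) and yellow at (134,149). The brown one fits, and the yellow one is excluded. The red cap at (196,211) and the blue dropper with red bulb at (338,211) are both confirmed in the crops. Now for precise fits and obstacles.

```bash
python3 - <<'E'
from h import *
from scipy.optimize import least_squares
T=cam("top");S=cam("side")
def near(c,x,y,r,z0,z1):
    W=c["W"].reshape(-1,3); m=(np.hypot(W[:,0]-x,W[:,1]-y)<r)&(W[:,2]>z0)&(W[:,2]<z1); return W[m]
def fit(P,R,x0):
    f=least_squares(lambda p:np.hypot(P[:,0]-p[0],P[:,1]-p[1])-R,x0,loss="soft_l1",f_scale=2); return np.round(f.x,1),round(np.median(abs(f.fun)),2)
obj=dict(amber=(394,318,18,8,42,6.5,82),blue=(445,-191,18,8,42,6.5,82),red=(453,189,31,10,70,20,112),black=(439,-47,31,10,70,20,112),pink=(465,71,18,8,42,6.5,82))
for k,(x,y,R,z0,z1,rt,zt) in obj.items():
    for n,c in (("top",T),("side",S)):
        P=near(c,x,y,R+18,z0,z1); top=near(c,x,y,R+18,zt,140)
        tp=top[top[:,2]>np.max(top[:,2])-6] if len(top) else top
        print(k,n,len(P),fit(P,R,(x,y)) if len(P)>5 else None,"top",len(tp),np.round(np.mean(tp,0)) if len(tp) else None)
for k,(x,y) in dict(blue=(590,210),amber=(592,126),white=(597,41)).items():
    for n,c in (("top",T),("side",S)):
        P=near(c,x,y,48,24,34); f=least_squares(lambda p:np.hypot(P[:,0]-p[0],P[:,1]-p[1])-p[2],(x,y,28),loss="soft_l1",f_scale=2); print("ins",k,n,len(P),np.round(f.x,1))
for n,c in (("top",T),("side",S)):
    for kk,(x,y,r,z0,z1) in dict(box=(408,-312,30,12,24),).items():
        P=near(c,x,y,r,z0,z1); q=P[:,:2].astype(np.float32); print(kk,n,len(P),np.round(q.mean(0),1),cv2.minAreaRect(q))
    m=viewer.masks_of(n,"insert_dish")[0]["region"]
    W=c["W"][m]; print("dish",n,cv2.minAreaRect(W[:,:2].astype(np.float32)),W[:,:2].mean(0))
    W=c["W"].reshape(-1,3); m=(abs(W[:,0]-592)<70)&(abs(W[:,1]-84)<195)&(W[:,2]>9)&(W[:,2]<45)
    print("carrier",cv2.minAreaRect(W[m][:,:2].astype(np.float32)))
# obstacles
for n,c in (("top",T),("side",S)):
    W=c["W"].reshape(-1,3)
    m=(W[:,2]>140)&(np.hypot(W[:,0],W[:,1])>250)
    P=W[m]
    for y in range(-700,700,100):
        for x in range(200,1000,100):
            q=P[(abs(P[:,0]-x)<50)&(abs(P[:,1]-y)<50)]
            if len(q)>3: print(n,(x,y),len(q),"z",np.round([q[:,2].min(),q[:,2].max()]),end="; ")
    print()
E
```

```text
amber top 36 (array([394.9, 326.7]), np.float64(0.24)) top 13 [394. 325.  95.]
amber side 84 (array([392. , 325.8]), np.float64(1.32)) top 6 [392. 322.  96.]
blue top 33 (array([ 447.6, -198.6]), np.float64(0.24)) top 12 [ 447. -198.   95.]
blue side 126 (array([ 449.2, -229. ]), np.float64(3.69)) top 15 [ 445. -201.   94.]
red top 59 (array([456.7, 197.2]), np.float64(0.21)) top 59 [458. 196. 131.]
red side 272 (array([454.1, 197.3]), np.float64(0.98)) top 51 [455. 194. 129.]
black top 26 (array([442., -50.]), np.float64(0.15)) top 104 [442. -50. 130.]
black side 363 (array([439.4, -50. ]), np.float64(0.85)) top 83 [440. -53. 129.]
pink top 13 (array([465.5,  82.2]), np.float64(0.13)) top 12 [465.  82.  95.]
pink side 102 (array([462.4,  82.2]), np.float64(1.02)) top 8 [463.  80.  94.]
ins blue top 70 [589.4 208.5  26.6]
ins blue side 63 [586.5 206.8  26.7]
ins amber top 68 [592.4 124.5  26.9]
ins amber side 71 [590.5 123.5  27.2]
ins white top 89 [596.2  41.3  38.5]
ins white side 105 [593.9  39.4  38.6]
box top 125 [ 408.2 -311.5] ((408.46148681640625, -311.95391845703125), (30.41
[... 1569 characters left out ...]
600) 4160 z [351. 404.]; side (800, -600) 5424 z [332. 410.]; side (900, -600) 2554 z [250. 407.]; side (600, -500) 13 z [322. 348.]; side (700, -500) 654 z [323. 390.]; side (800, -500) 1338 z [342. 408.]; side (900, -500) 1893 z [387. 441.]; side (800, -200) 1219 z [140. 592.]; side (900, -200) 739 z [143. 501.]; side (800, -100) 243 z [140. 197.]; side (900, -100) 282 z [143. 502.]; side (700, 100) 95 z [238. 288.]; side (800, 100) 1055 z [140. 291.]; side (900, 100) 684 z [140. 248.]; side (700, 200) 22 z [264. 280.]; side (800, 200) 276 z [147. 290.]; side (900, 200) 7 z [150. 184.]; side (200, 500) 151 z [248. 349.]; side (200, 600) 345 z [241. 397.]; side (300, 600) 277 z [245. 395.];
```

```bash
cat >> h.py <<'E'
def plan(x,y,z,yaw=2.4):
    s=bot.state(); R0=Rn.from_rotvec(s["tool_rot"]); p=s["eef_pos"]
    a=np.radians(yaw); yt=np.array([np.cos(a),np.sin(a),0]); zt=np.array([0,0,-1.]); xt=np.cross(yt,zt)
    Rt=Rn.from_matrix(np.stack([xt,yt,zt],1))
    d=R0.inv().apply(np.array([x,y,z])-p)/10; r=(R0.inv()*Rt).as_rotvec(degrees=True)
    ya=R0.apply([0,1,0]); print("t",round(s["time"],2),"p",np.round(p,1),"yaw",round(np.degrees(np.arctan2(ya[1],ya[0])),1),"open",round(s["opening"],2),"F",np.round(s["contact_force"],1),"q",np.round(s["qpos"],2))
    print("shift cm",np.round(d,2),"turn",np.round(r,1))
E
python3 -c "
from h import *
plan(393.5,326,160)"
```

```text
t 1.4 p [242.2 603.2 239.4] yaw 68.1 open 1.0 F [-0.3  0.2  0.9] q [-1.17  0.32 -0.07  1.45  0.02  1.37 -0.06]
shift cm [-24.37 -20.09   7.94] turn [ 0.   0.  65.7]
```

Call:
{"name": "jog_arm", "arguments": {
  "commands": [
    [-24.4,-20.1,7.9,0,0,65.7,1],
    [-24.4,-20.1,7.9,0,0,65.7,1],
    [-24.4,-20.1,7.9,0,0,65.7,1],
    [-24.4,-20.1,7.9,0,0,65.7,1],
    [-24.4,-20.1,7.9,0,0,65.7,1]
  ]
}}

```text
time: 2.02
eef_pos: [388.4, 335.4, 163.5]
tool_rot: [1.933, 2.477, 0.002]
contact_force: [0.3, 0.6, -0.0]
opening: 1.005
```

```bash
python3 -c "
from h import *
plan(393.5,326,160)"
```

```text
t 2.02 p [388.4 335.4 163.5] yaw 14.1 open 1.01 F [ 0.3  0.6 -0. ] q [-0.94  0.08  0.18  1.89 -0.02  1.17 -0.5 ]
shift cm [-1.04  0.26  0.35] turn [ 0.1 -0.  11.7]
```

Call:
{"name": "jog_arm", "arguments": {
  "commands": [
    [-1.0,0.3,0.3,0,0,11.7,1],
    [-1.0,0.3,0.3,0,0,11.7,1],
    [-1.0,0.3,0.3,0,0,11.7,1]
  ]
}}

```text
time: 2.4
eef_pos: [393.2, 327.9, 160.9]
tool_rot: [-2.17, -2.271, -0.003]
contact_force: [-0.6, 0.0, -0.5]
opening: 0.998
```

```bash
python3 - <<'E'
from h import *
plan(393.5,326,38)
s=bot.state();p=s["eef_pos"];R=Rn.from_rotvec(s["tool_rot"])
for n in ("top","side"):
    c=cam(n); im=c["color"].copy()
    q=proj(c,p); 
    cv2.circle(im,tuple(int(round(v)) for v in q),2,(0,255,0),-1)
    for dy in (-42,42):
        a=proj(c,p+R.apply([0,dy,-5])); cv2.circle(im,tuple(int(round(v)) for v in a),2,(255,0,255),-1)
    u,v=[int(t) for t in q]
    cv2.imwrite(f"pics/hov_{n}.png",cv2.resize(im[max(0,v-70):v+70,max(0,u-90):u+90],None,fx=4,fy=4))
E
```

```text
t 2.4 p [393.2 327.9 160.9] yaw 2.6 open 1.0 F [-0.6  0.  -0.5] q [-0.93  0.08  0.2   1.9  -0.02  1.16 -0.69]
shift cm [-2.200e-01  1.000e-02  1.229e+01] turn [ 0.1 -0.1  0.2]
```

View pics/hov_side.png

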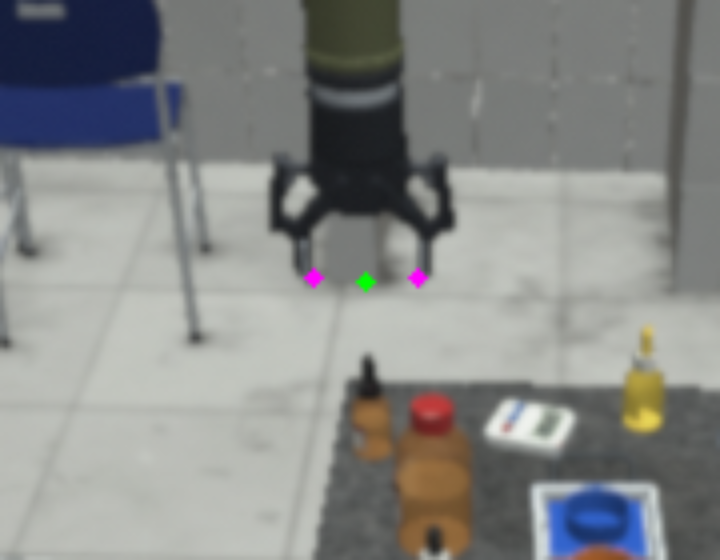

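View pics/hov_top.png

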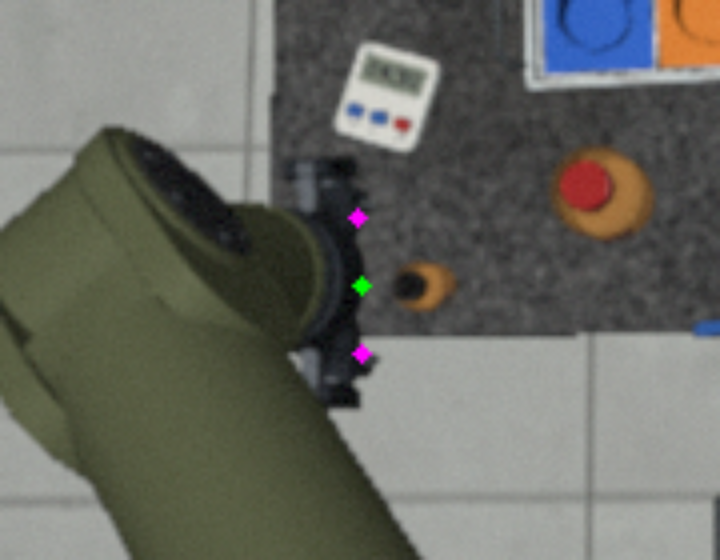

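The side view shows the projected TCP (green) between the fingertips, centred on the hand, so the calibration agrees. Going down.

Call:
{"name": "jog_arm", "arguments": {
  "commands": [
    [-0.2,0,6.2,0,0,0,1],
    [-0.2,0,10.2,0,0,0,1],
    [-0.2,0,12.4,0,0,0,1],
    [-0.2,0,12.4,0,0,0,1]
  ]
}}

```text
time: 3.0
eef_pos: [391.6, 326.1, 35.2]
tool_rot: [-2.166, -2.274, 0.003]
contact_force: [-0.2, 0.6, 0.1]
opening: 1.005
```

Call:
{"name": "jog_arm", "arguments": {
  "commands": [
    [0,0,0,0,0,0,0],
    [0,0,0,0,0,0,0],
    [0,0,0,0,0,0,0],
    [0,0,0,0,0,0,0],
    [0,0,0,0,0,0,0]
  ]
}}

```text
time: 3.62
eef_pos: [392.4, 327.1, 36.6]
tool_rot: [-2.166, -2.274, -0.001]
contact_force: [-0.2, -0.6, 4.6]
opening: 0.384
```

Call:
{"name": "jog_arm", "arguments": {
  "commands": [
    [0,0,0,0,0,0,0],
    [0,0,-2,0,0,0,0],
    [0,0,-2,0,0,0,0]
  ]
}}

```text
time: 4.0
eef_pos: [393.2, 327.6, 57.5]
tool_rot: [-2.166, -2.274, -0.005]
contact_force: [-0.4, 0.6, -0.8]
opening: 0.379
```

```bash
python3 - <<'E'
from h import *
plan(591,124,165)
c=cam("side"); q=proj(c,bot.state()["eef_pos"]); u,v=[int(t) for t in q]
cv2.imwrite("pics/g1.png",cv2.resize(c["color"][max(0,v-60):v+60,u-80:u+80],None,fx=4,fy=4))
E
```

```text
t 4.0 p [393.2 327.6  57.5] yaw 2.8 open 0.38 F [-0.4  0.6 -0.8] q [-0.92  0.2   0.2   2.   -0.05  0.95 -0.66]
shift cm [-21.27  18.78 -10.77] turn [ 0.1 -0.2  0.4]
```

View pics/g1.png

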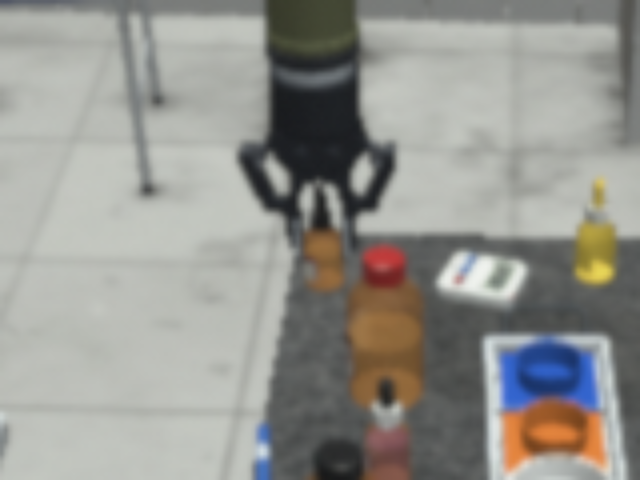

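```bash
python3 - <<'E'
from h import *
for n in ("side","top"):
    c=cam(n); 
    for m in viewer.masks_of(n,"amber_dropper")[:2]:
        w=c["W"][m["region"]]; w=w[~np.isnan(w).any(1)]; print(n,round(m["p"],2),np.round(m["uv"]),len(w),np.round(np.percentile(w,[3,50,97],axis=0)))
        k=(abs(w[:,1]-327)<25)
        w=w[k]
        for z in range(15,125,10):
            q=w[(w[:,2]>z)&(w[:,2]<z+10)]
            if len(q): print(z,len(q),np.round(q.mean(0),1))
E
```

```text
side 0.58 [205. 126.] 174 [[376. 306.  27.]
 [391. 314.  63.]
 [406. 326. 108.]]
15 1 [392.3 309.7  23.3]
25 24 [391.7 311.9  29.9]
35 24 [392.1 311.9  40.6]
45 23 [392.6 311.9  50.1]
55 20 [392.5 311.6  60.4]
65 37 [390.7 315.4  70. ]
75 13 [391.6 318.   80.5]
85 13 [391.2 319.1  90.3]
95 10 [391.9 320.4  99.5]
105 8 [391.  322.6 109.2]
115 1 [395.4 318.3 116. ]
```

Held and upright (the axis is vertical in depth, underside at about 21 mm). Lifting clear of the red cap bottle, then over.

Call:
{"name": "jog_arm", "arguments": {
  "commands": [
    [0,0,-6,0,0,0,0],
    [0,0,-12,0,0,0,0],
    [0,0,-13.5,0,0,0,0],
    [-6,5.3,-13.5,0,0,0,0],
    [-11,9.8,-13.5,0,0,0,0]
  ]
}}

```text
time: 4.88
eef_pos: [479.8, 236.7, 189.8]
tool_rot: [-2.163, -2.277, 0.003]
contact_force: [0.4, 1.0, 0.2]
opening: 0.378
```

```bash
python3 -c "
from h import *
plan(591,124,150)"
```

```text
t 4.88 p [479.8 236.7 189.8] yaw 3.0 open 0.38 F [0.4 1.  0.2] q [-0.8   0.11  0.32  1.81 -0.04  1.23 -0.42]
shift cm [-11.83  10.53   3.96] turn [-0.1  0.   0.6]
```

Call:
{"name": "jog_arm", "arguments": {
  "commands": [
    [-4.5,4,0,0,0,0,0],
    [-9,8,1,0,0,0,0],
    [-11.8,10.5,2,0,0,0.6,0],
    [-11.8,10.5,4,0,0,0.6,0],
    [-11.8,10.5,4,0,0,0.6,0]
  ]
}}

```text
time: 5.5
eef_pos: [588.2, 124.6, 146.3]
tool_rot: [-2.172, -2.264, 0.011]
contact_force: [0.6, 0.3, -0.6]
opening: 0.378
```

```bash
python3 - <<'E'
from h import *
plan(591,124,46)
for n in ("side",):
    c=cam(n); q=proj(c,bot.state()["eef_pos"]); u,v=[int(t) for t in q]
    cv2.imwrite("pics/g2.png",cv2.resize(c["color"][max(0,v-60):v+80,u-80:u+80],None,fx=4,fy=4))
    W=c["W"].reshape(-1,3); m=(np.hypot(W[:,0]-591,W[:,1]-124)<30)&(W[:,2]>105)&(W[:,2]<150); w=W[m]
    for z in range(105,150,10):
        k=w[(w[:,2]>z)&(w[:,2]<z+10)]
        if len(k): print(z,len(k),np.round(k.mean(0),1))
E
```

```text
t 5.5 p [588.2 124.6 146.3] yaw 2.4 open 0.38 F [ 0.6  0.3 -0.6] q [-0.61  0.3   0.42  1.7  -0.13  1.18 -0.11]
shift cm [-0.05  0.36 10.02] turn [-0.5  0.1 -0. ]
105 11 [589.3 110.  112. ]
115 33 [587.  110.7 119.3]
125 36 [586.5 110.2 129.6]
135 41 [587.7 111.5 140.4]
145 29 [587.7 112.  147.4]
```

View pics/g2.png

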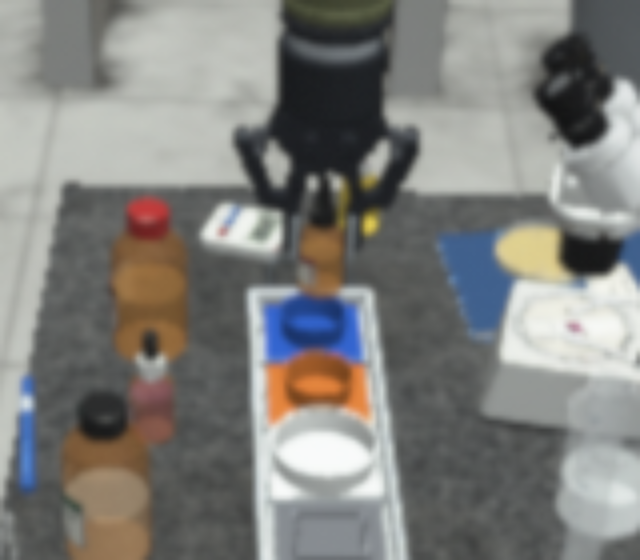

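Call:
{"name": "jog_arm", "arguments": {
  "commands": [
    [0,0.4,3,-0.4,0,0,0],
    [0,0.4,6,-0.4,0,0,0],
    [0,0.4,8,-0.4,0,0,0],
    [0,0.4,8,-0.4,0,0,0]
  ]
}}

```text
time: 6.05
eef_pos: [591.0, 126.3, 66.5]
tool_rot: [-2.171, -2.27, 0.003]
contact_force: [-0.5, -0.0, -0.5]
opening: 0.378
```

```bash
python3 -c "
from h import *
plan(591.5,124,46)"
```

```text
t 6.05 p [591.  126.3  66.5] yaw 2.5 open 0.38 F [-0.5 -0.  -0.5] q [-0.59  0.38  0.41  1.77 -0.17  1.03 -0.08]
shift cm [-0.23  0.04  2.05] turn [-0.1  0.1  0.1]
```

Call:
{"name": "jog_arm", "arguments": {
  "commands": [
    [0.2,0,0,0,0,0,0],
    [0.2,0,0,0,0,0,0]
  ]
}}

```text
time: 6.3
eef_pos: [591.7, 129.1, 67.8]
tool_rot: [2.171, 2.271, 0.0]
contact_force: [0.5, 0.1, -0.9]
opening: 0.383
```

```bash
python3 -c "
from h import *
plan(591.5,124,46)
print(Rn.from_rotvec(bot.state()['tool_rot']).as_matrix().round(2))"
```

```text
t 6.3 p [591.7 129.1  67.8] yaw 2.6 open 0.38 F [ 0.5  0.1 -0.9] q [-0.59  0.38  0.41  1.77 -0.17  1.03 -0.08]
shift cm [-0.5  -0.04  2.18] turn [0.  0.  0.2]
[[-0.04  1.    0.  ]
 [ 1.    0.04 -0.  ]
 [-0.    0.   -1.  ]]
```

I typed the wrong sign on x there; the arm is above the mouth, so no harm done. Correcting it now.

Call:
{"name": "jog_arm", "arguments": {
  "commands": [
    [-0.5,0,0,0,0,0,0],
    [-0.5,0,0,0,0,0,0],
    [-0.5,0,0.8,0,0,0,0],
    [-0.5,0,1.6,0,0,0,0],
    [-0.5,0,1.6,0,0,0,0]
  ]
}}

```text
time: 6.92
eef_pos: [590.9, 124.0, 50.5]
tool_rot: [-2.17, -2.271, 0.003]
contact_force: [0.4, -1.0, 0.1]
opening: 0.382
```

```bash
python3 -c "
from h import *
plan(591.5,124,45)"
```

```text
t 6.92 p [590.9 124.   50.5] yaw 2.6 open 0.38 F [ 0.4 -1.   0.1] q [-0.58  0.4   0.4   1.78 -0.18  1.   -0.06]
shift cm [-0.    0.06  0.55] turn [-0.1  0.   0.2]
```

Call:
{"name": "jog_arm", "arguments": {
  "commands": [
    [0,0.1,0.3,0,0,0,0],
    [0,0.1,0.5,0,0,0,0],
    [0,0.1,0.6,0,0,0,0],
    [0,0.1,0.6,0,0,0,0]
  ]
}}

```text
time: 7.42
eef_pos: [592.0, 124.1, 44.6]
tool_rot: [-2.17, -2.271, 0.003]
contact_force: [-0.6, -0.0, 1.1]
opening: 0.386
```

```bash
python3 - <<'E'
from h import *
plan(591.5,124,45)
c=cam("side"); q=proj(c,bot.state()["eef_pos"]); u,v=[int(t) for t in q]
cv2.imwrite("pics/g3.png",cv2.resize(c["color"][max(0,v-50):v+50,u-60:u+60],None,fx=5,fy=5,interpolation=cv2.INTER_CUBIC))
E
```

```text
t 7.42 p [592.  124.1  44.6] yaw 2.6 open 0.39 F [-0.6 -0.   1.1] q [-0.58  0.41  0.4   1.78 -0.19  0.99 -0.06]
shift cm [-0.   -0.05 -0.04] turn [-0.1  0.   0.2]
```

View pics/g3.png

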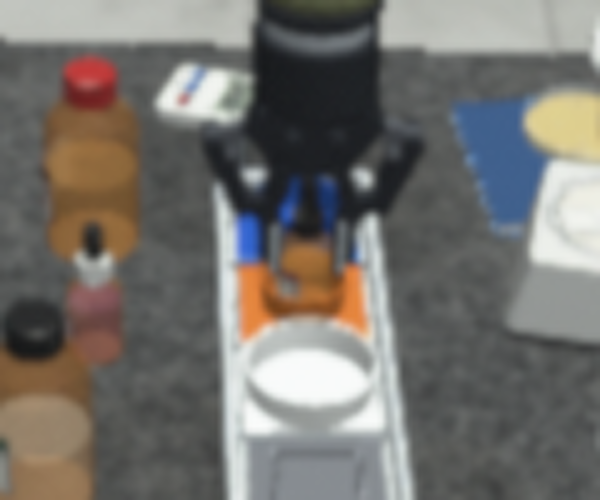

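The dropper is inside the orange collar at (303,285). Nudging down until force shows.

Call:
{"name": "jog_arm", "arguments": {
  "commands": [
    [0,0,0.1,0,0,0,0],
    [0,0,0.2,0,0,0,0],
    [0,0,0.2,0,0,0,0]
  ]
}}

```text
time: 7.85
eef_pos: [592.1, 124.1, 44.6]
tool_rot: [-2.17, -2.27, 0.002]
contact_force: [-4.3, -0.4, 11.6]
opening: 0.383
```

Floor contact (11.6 N, z stopped). Release and retreat upwards.

Call:
{"name": "jog_arm", "arguments": {
  "commands": [
    [0,0,-0.1,0,0,0,0.9],
    [0,0,-0.1,0,0,0,0.9],
    [0,0,-0.1,0,0,0,0.9],
    [0,0,-0.1,0,0,0,0.9]
  ]
}}

```text
time: 8.35
eef_pos: [591.9, 124.1, 45.2]
tool_rot: [-2.17, -2.27, 0.003]
contact_force: [0.1, -0.2, 0.0]
opening: 0.9
```

Call:
{"name": "jog_arm", "arguments": {
  "commands": [
    [0,0,-3,0,0,0,1],
    [0,0,-9,0,0,0,1],
    [0,0,-14,0,0,0,1],
    [0,0,-14,0,0,0,1]
  ]
}}

```text
time: 8.85
eef_pos: [595.2, 124.5, 190.2]
tool_rot: [2.169, 2.269, 0.01]
contact_force: [0.0, -0.4, -0.4]
opening: 1.0
```

```bash
python3 - <<'E'
from h import *
plan(455.5,197,185)
c=cam("side"); W=c["W"].reshape(-1,3)
m=(np.hypot(W[:,0]-591,W[:,1]-124)<22)&(W[:,2]>75)&(W[:,2]<120);w=W[m]; print(np.round(w.mean(0)),w[:,2].max())
E
```

```text
t 8.85 p [595.2 124.5 190.2] yaw 2.6 open 1.0 F [ 0.  -0.4 -0.4] q [-0.61  0.27  0.43  1.65 -0.12  1.25 -0.11]
shift cm [  7.87 -13.64   0.45] turn [ 0.4 -0.1  0.2]
[591. 119.  87.] 103.77872555178249
```

Call:
{"name": "jog_arm", "arguments": {
  "commands": [
    [7.9,-13.6,0.5,0.4,0,0.2,1],
    [7.9,-13.6,0.5,0.4,0,0.2,1],
    [7.9,-13.6,0.5,0.4,0,0.2,1],
    [7.9,-13.6,0.5,0.4,0,0.2,1],
    [7.9,-13.6,0.5,0.4,0,0.2,1]
  ]
}}

```text
time: 9.52
eef_pos: [454.2, 196.4, 181.3]
tool_rot: [-2.172, -2.263, 0.007]
contact_force: [-0.4, 0.0, 0.8]
opening: 0.997
```

```bash
python3 - <<'E'
from h import *
plan(456,197,70)
c=cam("side"); q=proj(c,bot.state()["eef_pos"]-[0,0,60]); u,v=[int(t) for t in q]
cv2.imwrite("pics/g4.png",cv2.resize(c["color"][max(0,v-60):v+60,u-70:u+70],None,fx=4,fy=4,interpolation=cv2.INTER_CUBIC))
E
```

```text
t 9.53 p [454.2 196.4 181.3] yaw 2.4 open 1.0 F [-0.4  0.   0.8] q [-0.8   0.03  0.35  1.91 -0.01  1.21 -0.41]
shift cm [ 0.05  0.25 11.13] turn [-0.3 -0.  -0. ]
```

View pics/g4.png

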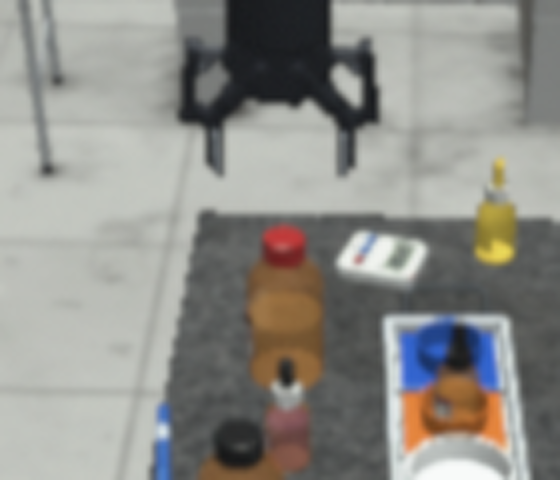

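Call:
{"name": "jog_arm", "arguments": {
  "commands": [
    [0,0.25,5,-0.3,0,0,1],
    [0,0.25,8,-0.3,0,0,1],
    [0,0.25,10,-0.3,0,0,1],
    [0,0.25,10.9,-0.3,0,0,1],
    [0,0.25,11.2,-0.3,0,0,1]
  ]
}}

```text
time: 10.2
eef_pos: [457.0, 195.6, 69.1]
tool_rot: [-2.178, -2.264, 0.002]
contact_force: [0.3, -0.6, 0.7]
opening: 1.0
```

```bash
python3 -c "
from h import *
plan(456,197,68)"
```

```text
t 10.2 p [457.  195.6  69.1] yaw 2.2 open 1.0 F [ 0.3 -0.6  0.7] q [-0.78  0.16  0.35  2.03 -0.07  0.97 -0.36]
shift cm [ 0.15 -0.1   0.11] turn [-0.1  0.  -0.2]
```

Call:
{"name": "jog_arm", "arguments": {
  "commands": [
    [0.1,0,0.1,0,0,0,0],
    [0.1,0,0.1,0,0,0,0],
    [0.1,0,0.1,0,0,0,0],
    [0.1,0,0.1,0,0,0,0],
    [0.1,0,0.1,0,0,0,0]
  ]
}}

```text
time: 10.82
eef_pos: [457.4, 196.9, 69.2]
tool_rot: [-2.178, -2.264, -0.0]
contact_force: [-2.4, -1.4, 5.6]
opening: 0.698
```

Call:
{"name": "jog_arm", "arguments": {
  "commands": [
    [0,0,0,0,0,0,0],
    [0,0,-1,0,0,0,0],
    [0,0,-2,0,0,0,0]
  ]
}}

```text
time: 11.2
eef_pos: [457.4, 196.8, 89.7]
tool_rot: [-2.178, -2.264, -0.0]
contact_force: [0.1, 0.1, -2.8]
opening: 0.699
```

```bash
python3 - <<'E'
from h import *
plan(595,40,195)
c=cam("side"); W=c["W"].reshape(-1,3)
m=(np.hypot(W[:,0]-456,W[:,1]-197)<34)&(W[:,2]>12)&(W[:,2]<156);w=W[m]
for z in range(10,156,10):
    k=w[(w[:,2]>z)&(w[:,2]<z+10)]
    if len(k): print(z,len(k),np.round(k.mean(0),1))
q=proj(c,bot.state()["eef_pos"]); u,v=[int(t) for t in q]
cv2.imwrite("pics/g5.png",cv2.resize(c["color"][max(0,v-60):v+60,u-70:u+70],None,fx=4,fy=4,interpolation=cv2.INTER_CUBIC))
E
```

```text
t 11.2 p [457.4 196.8  89.7] yaw 2.2 open 0.7 F [ 0.1  0.1 -2.8] q [-0.79  0.13  0.35  2.01 -0.05  1.01 -0.37]
shift cm [-16.2   13.15 -10.53] turn [-0.  -0.  -0.2]
10 1 [480.7 188.6  19.8]
20 20 [460.2 176.   26.4]
30 37 [458.4 173.5  35.2]
40 48 [456.6 172.4  45.2]
50 45 [457.5 172.7  54.8]
60 53 [456.4 173.2  64.8]
70 45 [456.9 173.   75.2]
80 51 [458.  173.6  85.1]
90 52 [456.9 174.   95. ]
100 59 [457.1 174.4 105.2]
110 85 [457.7 180.1 115.6]
120 73 [455.7 184.9 123.6]
130 32 [457.6 186.3 135.4]
140 49 [458.7 185.  145.3]
150 29 [459.  188.6 152.8]
```

View pics/g5.png

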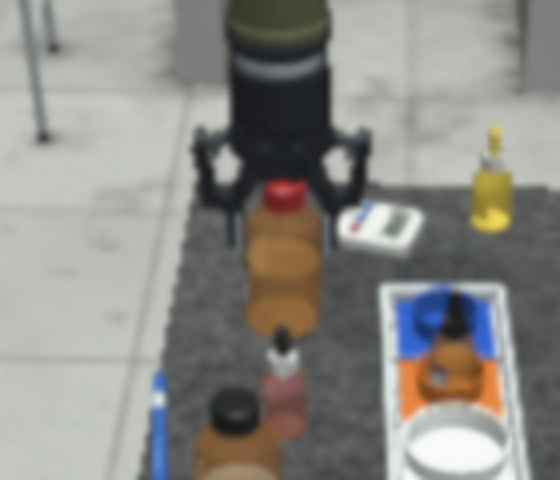

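Held and vertical with the underside at about 20 mm. Lift, then carry.

Call:
{"name": "jog_arm", "arguments": {
  "commands": [
    [0,0,-4,0,0,0,0],
    [0,0,-8,0,0,0,0],
    [0,0,-11,0,0,0,0],
    [-3,2.5,-11,0,0,0,0],
    [-6,5,-11,0,0,0,0]
  ]
}}

```text
time: 11.88
eef_pos: [511.2, 139.0, 202.3]
tool_rot: [2.175, 2.265, 0.007]
contact_force: [1.0, 0.5, -2.8]
opening: 0.7
```

```bash
python3 -c "
from h import *
plan(595,40,175)"
```

```text
t 11.88 p [511.2 139.  202.3] yaw 2.3 open 0.7 F [ 1.   0.5 -2.8] q [-0.72  0.08  0.43  1.82 -0.04  1.25 -0.24]
shift cm [-10.24   7.96   2.74] turn [ 0.2 -0.1 -0.1]
```

Call:
{"name": "jog_arm", "arguments": {
  "commands": [
    [-4,3,0,0,0,0,0],
    [-8,6.2,0,0,0,0,0],
    [-10.2,8,0.5,0.2,0,0,0],
    [-10.2,8,2.5,0.2,0,0,0],
    [-10.2,8,2.7,0.2,0,0,0]
  ]
}}

```text
time: 12.5
eef_pos: [593.5, 41.2, 173.2]
tool_rot: [-2.172, -2.263, 0.002]
contact_force: [-0.6, 0.5, -3.3]
opening: 0.7
```

```bash
python3 -c "
from h import *
plan(595,40.3,105)"
```

```text
t 12.5 p [593.5  41.2 173.2] yaw 2.4 open 0.7 F [-0.6  0.5 -3.3] q [-0.55  0.27  0.52  1.69 -0.14  1.22  0.04]
shift cm [-0.12  0.17  6.82] turn [-0.2 -0.2 -0. ]
```

Call:
{"name": "jog_arm", "arguments": {
  "commands": [
    [-0.1,0.2,3,-0.2,0,0,0],
    [-0.1,0.2,6,-0.2,0,0,0],
    [-0.1,0.2,6.5,-0.2,0,0,0],
    [-0.1,0.2,6.5,-0.2,0,0,0]
  ]
}}

```text
time: 13.0
eef_pos: [595.4, 41.4, 108.9]
tool_rot: [-2.172, -2.266, -0.003]
contact_force: [0.2, 0.5, -1.8]
opening: 0.696
```

```bash
python3 - <<'E'
from h import *
plan(595.3,40.3,79)
from scipy.optimize import least_squares
for n in ("side","top"):
    c=cam(n); W=c["W"].reshape(-1,3)
    m=(np.hypot(W[:,0]-595,W[:,1]-40)<36)&(W[:,2]>45)&(W[:,2]<100);P=W[m]
    if len(P)>10:
        f=least_squares(lambda p:np.hypot(P[:,0]-p[0],P[:,1]-p[1])-31,(595,40),loss="soft_l1",f_scale=2); print(n,len(P),np.round(f.x,1))
c=cam("side");q=proj(c,bot.state()["eef_pos"]); u,v=[int(t) for t in q]
cv2.imwrite("pics/g6.png",cv2.resize(c["color"][max(0,v-50):v+70,u-70:u+70],None,fx=4,fy=4,interpolation=cv2.INTER_CUBIC))
E
```

```text
t 13.0 p [595.4  41.4 108.9] yaw 2.4 open 0.7 F [ 0.2  0.5 -1.8] q [-0.54  0.33  0.51  1.76 -0.18  1.1   0.07]
shift cm [-0.12 -0.01  2.99] turn [-0.  -0.2  0. ]
side 315 [592.9  42.3]
```

View pics/g6.png

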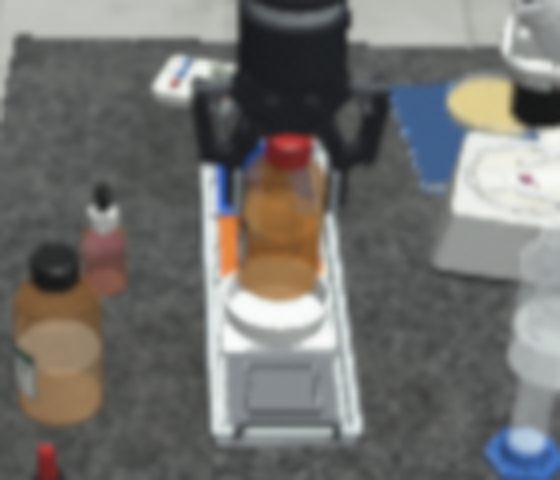

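The bottle hangs just above the white collar at (275,300). The side fit says shift by x +1, y −2.5.

Call:
{"name": "jog_arm", "arguments": {
  "commands": [
    [-0.2,0.1,0,0,0,0,0],
    [-0.2,0.1,1,0,0,0,0],
    [-0.2,0.1,1.8,0,0,0,0],
    [-0.2,0.1,2.4,0,0,0,0],
    [-0.2,0.1,2.6,0,0,0,0]
  ]
}}

```text
time: 13.78
eef_pos: [596.9, 38.9, 82.9]
tool_rot: [-2.174, -2.266, -0.004]
contact_force: [0.9, -0.1, -2.4]
opening: 0.701
```

Call:
{"name": "jog_arm", "arguments": {
  "commands": [
    [0,0,0.2,0,0,0,0],
    [0,0,0.4,0,0,0,0],
    [0,0,0.5,0,0,0,0]
  ]
}}

```text
time: 14.15
eef_pos: [597.0, 39.0, 77.9]
tool_rot: [-2.174, -2.266, -0.004]
contact_force: [1.3, 0.7, -2.9]
opening: 0.699
```

Call:
{"name": "jog_arm", "arguments": {
  "commands": [
    [0,0,0.1,0,0,0,0],
    [0,0,0.2,0,0,0,0],
    [0,0,0.2,0,0,0,0]
  ]
}}

```text
time: 14.52
eef_pos: [597.1, 39.1, 77.3]
tool_rot: [-2.173, -2.266, -0.005]
contact_force: [-3.2, 0.5, 4.8]
opening: 0.702
```

Contact with the floor (net +8 N). Release.

Call:
{"name": "jog_arm", "arguments": {
  "commands": [
    [0,0,0,0,0,0,1],
    [0,0,0,0,0,0,1],
    [0,0,0,0,0,0,1],
    [0,0,-0.1,0,0,0,1]
  ]
}}

```text
time: 15.02
eef_pos: [597.1, 39.1, 78.2]
tool_rot: [-2.173, -2.266, -0.005]
contact_force: [-0.9, -0.5, 0.6]
opening: 1.0
```

Call:
{"name": "jog_arm", "arguments": {
  "commands": [
    [0,0,-3,0,0,0,1],
    [0,0,-8,0,0,0,1],
    [0,0,-13,0,0,0,1],
    [0,0,-13,0,0,0,1]
  ]
}}

```text
time: 15.52
eef_pos: [599.8, 38.4, 213.1]
tool_rot: [2.173, 2.265, 0.017]
contact_force: [-0.6, -0.6, -0.4]
opening: 1.001
```

```bash
python3 - <<'E'
from h import *
plan(447,-199,205)
c=cam("side"); W=c["W"].reshape(-1,3)
from scipy.optimize import least_squares
m=(np.hypot(W[:,0]-595,W[:,1]-40)<36)&(W[:,2]>35)&(W[:,2]<78);P=W[m]
f=least_squares(lambda p:np.hypot(P[:,0]-p[0],P[:,1]-p[1])-31,(595,40),loss="soft_l1",f_scale=2); print(len(P),np.round(f.x,1))
m=(np.hypot(W[:,0]-595,W[:,1]-40)<26)&(W[:,2]>130)&(W[:,2]<145); print(np.round(np.median(W[m],0)),W[m][:,2].max())
E
```

```text
t 15.53 p [599.8  38.4 213.1] yaw 2.4 open 1.0 F [-0.6 -0.6 -0.4] q [-0.56  0.24  0.53  1.64 -0.13  1.28  0.04]
shift cm [-23.1  -16.25   0.53] turn [ 0.6 -0.3 -0. ]
240 [593.9  40. ]
[593.  35. 137.] 140.88986317073548
```

The red-cap bottle is seated (0.6 mm off in the side fit). On to the blue dropper.

Call:
{"name": "jog_arm", "arguments": {
  "commands": [
    [-6,-4.2,0,0.6,-0.3,0,1],
    [-12,-8.4,0.2,0.6,-0.3,0,1],
    [-18,-12.7,0.4,0.6,-0.3,0,1],
    [-23.1,-16.2,2,0.6,-0.3,0,1],
    [-23.1,-16.2,4,0.6,-0.3,0,1]
  ]
}}

```text
time: 16.2
eef_pos: [444.0, -201.6, 167.6]
tool_rot: [-2.177, -2.261, 0.006]
contact_force: [0.8, 0.3, -0.0]
opening: 1.005
```

Call:
{"name": "jog_arm", "arguments": {
  "commands": [
    [0,0,0,0,0,0,1],
    [0,0,0,0,0,0,1]
  ]
}}

```text
time: 16.45
eef_pos: [444.1, -200.7, 167.1]
tool_rot: [-2.176, -2.261, 0.006]
contact_force: [-0.2, 0.3, 0.3]
opening: 0.996
```

```bash
python3 - <<'E'
from h import *
plan(447,-199,37)
c=cam("side");q=proj(c,bot.state()["eef_pos"]-[0,0,60]); u,v=[int(t) for t in q]
cv2.imwrite("pics/g7.png",cv2.resize(c["color"][max(0,v-60):v+60,u-70:u+70],None,fx=4,fy=4,interpolation=cv2.INTER_CUBIC))
W=c["W"].reshape(-1,3)
m=(np.hypot(W[:,0]-447,W[:,1]+199)<25)&(W[:,2]>74)&(W[:,2]<100); print(np.round(W[m].mean(0)))
m=(np.hypot(W[:,0]-447,W[:,1]+199)<30)&(W[:,2]>8)&(W[:,2]<42); print(np.round(np.percentile(W[m],[3,50,97],axis=0)))
E
```

```text
t 16.45 p [ 444.1 -200.7  167.1] yaw 2.2 open 1.0 F [-0.2  0.3  0.3] q [-0.34  0.01  0.72  1.96 -0.01  1.18  0.42]
shift cm [ 0.16  0.37 13.01] turn [-0.3 -0.  -0.2]
[ 445. -203.   87.]
[[ 429. -217.    9.]
 [ 447. -213.   25.]
 [ 461. -203.   40.]]
```

View pics/g7.png

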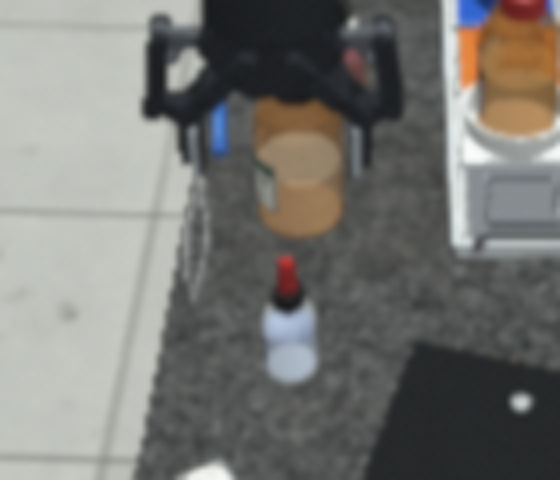

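Jaws are centred over the blue dropper, which has a red bulb at (287,270). Descend and grip.

Call:
{"name": "jog_arm", "arguments": {
  "commands": [
    [0.1,0.3,5,-0.3,0,0,1],
    [0.1,0.3,10,-0.3,0,0,1],
    [0.1,0.3,12,-0.3,0,0,1],
    [0.1,0.3,13,-0.3,0,0,1],
    [0.1,0.3,13,-0.3,0,0,1]
  ]
}}

```text
time: 17.12
eef_pos: [447.9, -198.6, 37.6]
tool_rot: [2.175, 2.266, -0.0]
contact_force: [-0.7, -1.0, -0.2]
opening: 0.998
```

Call:
{"name": "jog_arm", "arguments": {
  "commands": [
    [0,0,0,0,0,0,0],
    [0,0,0,0,0,0,0],
    [0,0,0,0,0,0,0],
    [0,0,0,0,0,0,0],
    [0,0,0,0,0,0,0]
  ]
}}

```text
time: 17.75
eef_pos: [448.4, -198.8, 38.6]
tool_rot: [2.175, 2.266, 0.001]
contact_force: [-0.8, -0.0, 6.0]
opening: 0.381
```

Call:
{"name": "jog_arm", "arguments": {
  "commands": [
    [0,0,0,0,0,0,0],
    [0,0,-1,0,0,0,0],
    [0,0,-2,0,0,0,0]
  ]
}}

```text
time: 18.12
eef_pos: [448.3, -198.9, 59.3]
tool_rot: [2.175, 2.265, 0.001]
contact_force: [-0.6, 0.0, -0.8]
opening: 0.381
```

```bash
python3 - <<'E'
from h import *
plan(447,-199,200)
c=cam("side"); W=c["W"].reshape(-1,3)
m=(np.hypot(W[:,0]-447,W[:,1]+199)<25)&(W[:,2]>10)&(W[:,2]<120); w=W[m]
for z in range(10,120,10):
    k=w[(w[:,2]>z)&(w[:,2]<z+10)]
    if len(k): print(z,len(k),np.round(k.mean(0),1))
E
```

```text
t 18.12 p [ 448.3 -198.9   59.3] yaw 2.3 open 0.38 F [-0.6  0.  -0.8] q [-0.3   0.18  0.72  2.06 -0.15  0.95  0.54]
shift cm [-1.000e-02 -1.100e-01 -1.407e+01] turn [ 0.1  0.  -0.1]
20 25 [ 447.1 -212.9   25.8]
30 37 [ 446.9 -212.3   34.5]
40 35 [ 448.  -212.5   45. ]
50 41 [ 447.5 -212.1   55.1]
60 68 [ 447.4 -211.3   65.6]
70 70 [ 446.8 -206.4   73.7]
80 42 [ 446.3 -207.4   85.8]
90 44 [ 448.7 -205.2   94.2]
100 25 [ 449.6 -206.9  105.6]
110 22 [ 448.3 -207.9  114.9]
```

Call:
{"name": "jog_arm", "arguments": {
  "commands": [
    [0,0,-5,0,0,0,0],
    [0,0,-10,0,0,0,0],
    [0,0,-14.5,0,0,0,0],
    [0,0,-15,0,0,0,0]
  ]
}}

```text
time: 18.68
eef_pos: [450.7, -200.1, 214.3]
tool_rot: [2.17, 2.26, 0.011]
contact_force: [-0.1, 0.3, -1.3]
opening: 0.384
```

```bash
python3 -c "
from h import *
plan(588.5,207.5,205)"
```

```text
t 18.68 p [ 450.7 -200.1  214.3] yaw 2.3 open 0.38 F [-0.1  0.3 -1.3] q [-0.37 -0.04  0.73  1.9   0.02  1.26  0.39]
shift cm [40.17 15.41  1.05] turn [ 0.6  0.1 -0.1]
```

Call:
{"name": "jog_arm", "arguments": {
  "commands": [
    [5,1.9,0,0,0,0,0],
    [10,3.8,0,0,0,0,0],
    [15,5.8,0,0,0,0,0],
    [20,7.7,0.3,0,0,0,0],
    [25,9.6,0.6,0.5,0,0,0]
  ]
}}

```text
time: 19.3
eef_pos: [536.3, 55.1, 208.1]
tool_rot: [2.175, 2.265, -0.0]
contact_force: [0.5, 0.3, -0.1]
opening: 0.384
```

```bash
python3 -c "
from h import *
plan(588.5,207.5,170)"
```

```text
t 19.3 p [536.3  55.1 208.1] yaw 2.3 open 0.38 F [ 0.5  0.3 -0.1] q [-0.61  0.1   0.49  1.79 -0.05  1.26 -0.07]
shift cm [15.02  5.83  3.79] turn [ 0.1  0.1 -0.1]
```

Call:
{"name": "jog_arm", "arguments": {
  "commands": [
    [5,1.9,0,0,0,0,0],
    [10,3.8,0,0,0,0,0],
    [15,5.8,0,0,0,0,0],
    [15,5.8,3,0,0,0,0],
    [15,5.8,7,0,0,0,0]
  ]
}}

```text
time: 19.92
eef_pos: [588.4, 208.2, 136.5]
tool_rot: [2.173, 2.266, -0.0]
contact_force: [-0.8, -0.3, 0.1]
opening: 0.38
```

```bash
python3 -c "
from h import *
plan(588.5,207.5,80)"
```

```text
t 19.93 p [588.4 208.2 136.5] yaw 2.4 open 0.38 F [-0.8 -0.3  0.1] q [-0.71  0.35  0.4   1.66 -0.14  1.16 -0.23]
shift cm [-0.06 -0.    5.65] turn [0.1 0.1 0. ]
```

Call:
{"name": "jog_arm", "arguments": {
  "commands": [
    [-0.1,0,3,0,0,0,0],
    [-0.1,0,5.5,0,0,0,0],
    [-0.1,0,6.2,0,0,0,0],
    [-0.1,0,6.2,0,0,0,0]
  ]
}}

```text
time: 20.42
eef_pos: [588.2, 206.9, 74.0]
tool_rot: [2.173, 2.266, -0.002]
contact_force: [-0.4, -0.0, -0.6]
opening: 0.381
```

```bash
python3 - <<'E'
from h import *
from scipy.optimize import least_squares
plan(588.5,207.5,46.6)
c=cam("side");q=proj(c,bot.state()["eef_pos"]); u,v=[int(t) for t in q]
cv2.imwrite("pics/g8.png",cv2.resize(c["color"][max(0,v-50):v+70,u-70:u+70],None,fx=4,fy=4,interpolation=cv2.INTER_CUBIC))
W=c["W"].reshape(-1,3)
m=(np.hypot(W[:,0]-588,W[:,1]-207)<24)&(W[:,2]>36)&(W[:,2]<75);P=W[m]
f=least_squares(lambda p:np.hypot(P[:,0]-p[0],P[:,1]-p[1])-18,(588,208),loss="soft_l1",f_scale=2); print(len(P),np.round(f.x,1), "insert side 586.5 206.8")
E
```

```text
t 20.43 p [588.2 206.9  74. ] yaw 2.4 open 0.38 F [-0.4 -0.  -0.6] q [-0.7   0.41  0.39  1.71 -0.17  1.05 -0.21]
shift cm [0.07 0.03 2.74] turn [0.  0.1 0. ]
89 [586.5 208. ] insert side 586.5 206.8
```

View pics/g8.png

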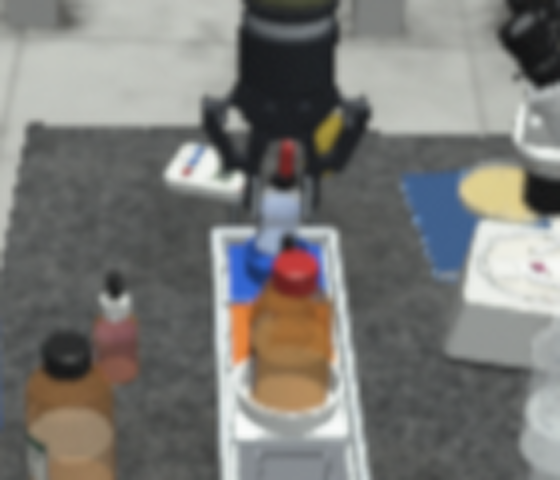

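The blue dropper is over the blue collar at (278,245), about 1 mm off. Lower.

Call:
{"name": "jog_arm", "arguments": {
  "commands": [
    [0,0,0.8,0,0,0,0],
    [0,0,1.6,0,0,0,0],
    [0,0,2.2,0,0,0,0],
    [0,0,2.5,0,0,0,0],
    [0,0,2.6,0,0,0,0]
  ]
}}

```text
time: 21.1
eef_pos: [588.8, 207.0, 48.7]
tool_rot: [2.173, 2.266, 0.0]
contact_force: [0.0, 0.7, -0.9]
opening: 0.379
```

Call:
{"name": "jog_arm", "arguments": {
  "commands": [
    [0,0,0.1,0,0,0,0],
    [0,0,0.3,0,0,0,0],
    [0,0,0.3,0,0,0,0]
  ]
}}

```text
time: 21.48
eef_pos: [589.1, 207.1, 46.6]
tool_rot: [2.173, 2.266, 0.001]
contact_force: [-0.8, -0.4, 5.1]
opening: 0.386
```

Call:
{"name": "jog_arm", "arguments": {
  "commands": [
    [0,0,0,0,0,0,0.9],
    [0,0,0,0,0,0,0.9],
    [0,0,0,0,0,0,0.9],
    [0,0,0,0,0,0,0.9]
  ]
}}

```text
time: 21.98
eef_pos: [589.1, 207.1, 46.5]
tool_rot: [2.173, 2.266, 0.001]
contact_force: [0.7, -0.3, 0.1]
opening: 0.903
```

Call:
{"name": "jog_arm", "arguments": {
  "commands": [
    [0,0,-3,0,0,0,1],
    [0,0,-9,0,0,0,1],
    [0,0,-15,0,0,0,1],
    [0,0,-17,0,0,0,1],
    [0,0,-17,0,0,0,1]
  ]
}}

```text
time: 22.6
eef_pos: [589.4, 207.6, 217.8]
tool_rot: [2.172, 2.265, 0.005]
contact_force: [-0.9, -0.7, 0.0]
opening: 1.0
```

```bash
python3 - <<'E'
from h import *
from scipy.optimize import least_squares
c=cam("side"); W=c["W"].reshape(-1,3)
m=(np.hypot(W[:,0]-588,W[:,1]-207)<18)&(W[:,2]>75)&(W[:,2]<115);print(np.round(W[m].mean(0)),W[m][:,2].max())
# box, both cams
for n in ("side","top"):
    c=cam(n); W=c["W"].reshape(-1,3); m=(np.hypot(W[:,0]-407,W[:,1]+313)<28)&(W[:,2]>16.5)&(W[:,2]<24); r=cv2.minAreaRect(W[m][:,:2].astype(np.float32)); print(n,r,np.round(cv2.boxPoints(r)),np.round(W[m].mean(0),1))
    u,v=[int(t) for t in proj(c,[407,-313,15])]; cv2.imwrite(f"pics/box_{n}.png",cv2.resize(c["color"][v-30:v+30,u-40:u+40],None,fx=8,fy=8,interpolation=cv2.INTER_CUBIC))
plan(407.5,-313,215,33)
E
```

```text
[586. 202.  87.] 103.57342212738783
side ((406.4617004394531, -314.892822265625), (31.32721710205078, 31.09345817565918), 36.77326583862305) [[ 385. -312.]
 [ 403. -337.]
 [ 428. -318.]
 [ 410. -293.]] [ 406.7 -315.8   18.6]
top ((408.48663330078125, -311.9070129394531), (30.18924331665039, 30.28108787536621), 32.07813262939453) [[ 388. -307.]
 [ 404. -333.]
 [ 429. -317.]
 [ 413. -291.]] [ 407.5 -312.2   18.8]
t 22.75 p [587.4 207.  213.8] yaw 2.4 open 1.0 F [0.  1.  0.4] q [-0.72  0.29  0.41  1.57 -0.12  1.31 -0.25]
shift cm [-51.19 -20.16   0.07] turn [ -0.2   0.1 -30.6]
```

View pics/box_top.png

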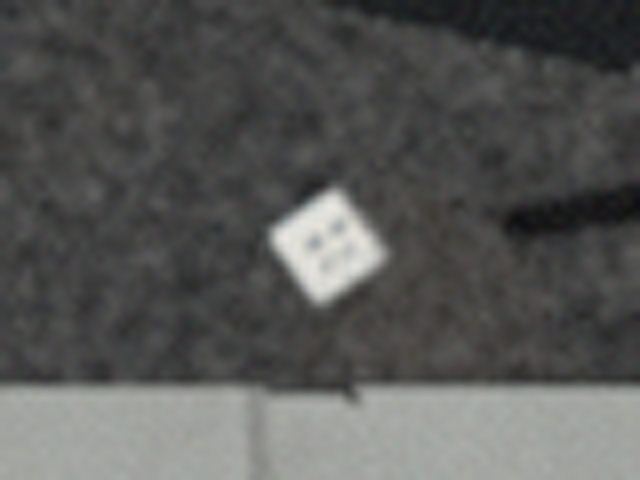

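The box's edges run at about 34° in world. Travel with a −31° tool turn.

Call:
{"name": "jog_arm", "arguments": {
  "commands": [
    [-51.2,-20.2,0,0,0,-31.6,1],
    [-51.2,-20.2,0,0,0,-31.6,1],
    [-51.2,-20.2,0,0,0,-31.6,1],
    [-51.2,-20.2,0,0,0,-31.6,1],
    [-51.2,-20.2,0,0,0,-31.6,1]
  ]
}}

```text
time: 23.38
eef_pos: [483.8, -89.4, 214.1]
tool_rot: [-1.473, -2.772, 0.008]
contact_force: [1.0, 0.4, 0.2]
opening: 1.005
```

```bash
python3 -c "
from h import *
plan(407.5,-313,150,34)"
```

```text
t 23.38 p [483.8 -89.4 214.1] yaw 34.0 open 1.01 F [1.  0.4 0.2] q [-0.43 -0.01  0.55  1.88  0.01  1.28  0.72]
shift cm [-14.26 -18.79   6.52] turn [-0.3 -0.   0. ]
```

Call:
{"name": "jog_arm", "arguments": {
  "commands": [
    [-14.3,-18.8,2,0,0,0,1],
    [-14.3,-18.8,2,0,0,0,1],
    [-14.3,-18.8,4,0,0,0,1],
    [-14.3,-18.8,6.5,0,0,0,1],
    [-14.3,-18.8,10,0,0,0,1]
  ]
}}

```text
time: 24.0
eef_pos: [404.1, -317.2, 113.1]
tool_rot: [-1.483, -2.765, 0.012]
contact_force: [0.3, 1.7, -0.4]
opening: 1.0
```

```bash
python3 - <<'E'
from h import *
plan(407.5,-313,17,34)
c=cam("side");q=proj(c,bot.state()["eef_pos"]); u,v=[int(t) for t in q]
im=c["color"].copy(); cv2.circle(im,(u,v),1,(0,255,0),-1)
cv2.imwrite("pics/g9.png",cv2.resize(im[max(0,v-40):v+60,u-60:u+60],None,fx=5,fy=5,interpolation=cv2.INTER_CUBIC))
E
```

```text
t 24.0 p [ 404.1 -317.2  113.1] yaw 33.6 open 1.0 F [ 0.3  1.7 -0.4] q [-0.14  0.17  0.82  1.96 -0.13  1.07  1.32]
shift cm [0.16 0.6  9.6 ] turn [-0.5 -0.  -0.4]
```

View pics/g9.png

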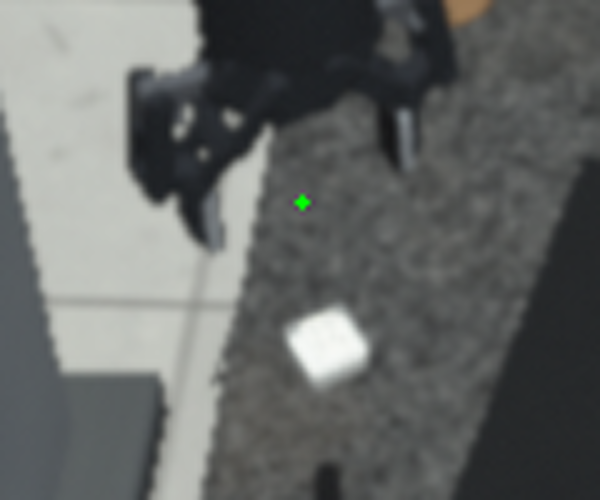

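Call:
{"name": "jog_arm", "arguments": {
  "commands": [
    [0.2,0.6,4,-0.5,0,-0.4,1],
    [0.2,0.6,7,-0.5,0,-0.4,1],
    [0.2,0.6,8.8,-0.5,0,-0.4,1],
    [0.2,0.6,9.3,-0.5,0,-0.4,1],
    [0.2,0.6,9.5,-0.5,0,-0.4,1]
  ]
}}

```text
time: 24.68
eef_pos: [404.9, -308.7, 13.6]
tool_rot: [-1.467, -2.769, 0.0]
contact_force: [-0.0, -0.3, 0.2]
opening: 0.997
```

```bash
python3 - <<'E'
from h import *
plan(407.5,-313,17,34)
c=cam("side");q=proj(c,bot.state()["eef_pos"]); u,v=[int(t) for t in q]
im=c["color"].copy()
cv2.imwrite("pics/g10.png",cv2.resize(im[max(0,v-50):v+50,u-60:u+60],None,fx=5,fy=5,interpolation=cv2.INTER_CUBIC))
E
```

```text
t 24.68 p [ 404.9 -308.7   13.6] yaw 34.2 open 1.0 F [-0.  -0.3  0.2] q [-0.07  0.34  0.76  2.04 -0.3   0.88  1.45]
shift cm [-0.5  -0.03 -0.34] turn [-0.2 -0.4  0.2]
```

View pics/g10.png

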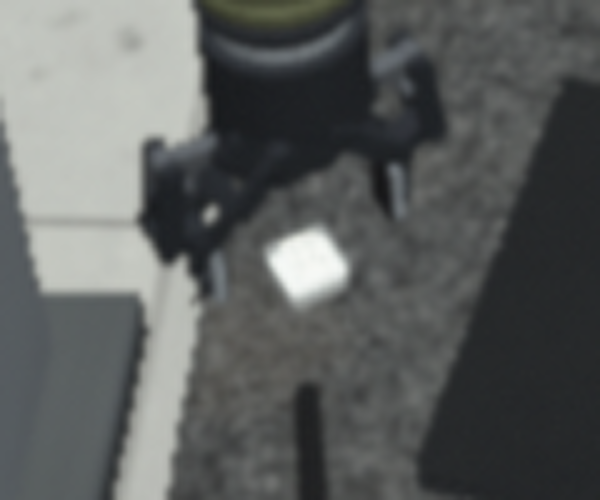

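Call:
{"name": "jog_arm", "arguments": {
  "commands": [
    [-0.5,0,-0.25,-0.2,-0.4,0,1],
    [-0.5,0,-0.25,-0.2,-0.4,0,1],
    [-0.5,0,-0.25,-0.2,-0.4,0,1]
  ]
}}

```text
time: 25.1
eef_pos: [408.1, -313.0, 16.6]
tool_rot: [1.47, 2.775, 0.0]
contact_force: [-0.2, -0.2, 0.6]
opening: 1.001
```

```bash
python3 - <<'E'
from h import *
plan(407.5,-313,16.5,34)
E
```

```text
t 25.1 p [ 408.1 -313.    16.6] yaw 34.2 open 1.0 F [-0.2 -0.2  0.6] q [-0.07  0.33  0.76  2.03 -0.3   0.88  1.45]
shift cm [ 0.04 -0.05  0.01] turn [0.  0.  0.2]
```

Call:
{"name": "jog_arm", "arguments": {
  "commands": [
    [0,0,0,0,0,0,0],
    [0,0,0,0,0,0,0],
    [0,0,0,0,0,0,0],
    [0,0,0,0,0,0,0],
    [0,0,0,0,0,0,0]
  ]
}}

```text
time: 25.72
eef_pos: [408.2, -313.1, 17.0]
tool_rot: [1.471, 2.775, 0.001]
contact_force: [-1.7, 0.7, 5.3]
opening: 0.306
```

Call:
{"name": "jog_arm", "arguments": {
  "commands": [
    [0,0,0,0,0,0,0],
    [0,0,-1.5,0,0,0,0],
    [0,0,-4,0,0,0,0],
    [0,0,-4,0,0,0,0]
  ]
}}

```text
time: 26.22
eef_pos: [409.6, -314.1, 59.1]
tool_rot: [1.469, 2.771, 0.002]
contact_force: [-0.7, -0.2, -1.1]
opening: 0.307
```

```bash
python3 - <<'E'
from h import *
plan(598.5,-43.5,150,2.4)
for n in ("side","top"):
    c=cam(n);q=proj(c,bot.state()["eef_pos"]); u,v=[int(t) for t in q]
    cv2.imwrite(f"pics/g11{n}.png",cv2.resize(c["color"][max(0,v-40):v+40,u-50:u+50],None,fx=6,fy=6,interpolation=cv2.INTER_CUBIC))
    W=c["W"][v-25:v+25,u-25:u+25]; col=c["color"][v-25:v+25,u-25:u+25]
    m=(col.min(2)>140)&(W[...,2]>25)&(W[...,2]<75); w=W[m]; print(n,len(w),np.round(np.percentile(w,[3,50,97],axis=0),1))
E
```

```text
t 26.23 p [ 409.6 -314.1   59.1] yaw 34.2 open 0.31 F [-0.7 -0.2 -1.1] q [-0.11  0.26  0.8   2.01 -0.23  0.96  1.4 ]
shift cm [11.75 30.85 -9.03] turn [ 0.3  0.2 31.8]
side 144 [[ 401.9 -332.9   46.2]
 [ 411.9 -320.    59. ]
 [ 426.8 -300.7   63.1]]
top 57 [[ 392.2 -314.4   53.7]
 [ 404.  -305.    58.2]
 [ 414.9 -294.2   61.1]]
```

View pics/g11side.png

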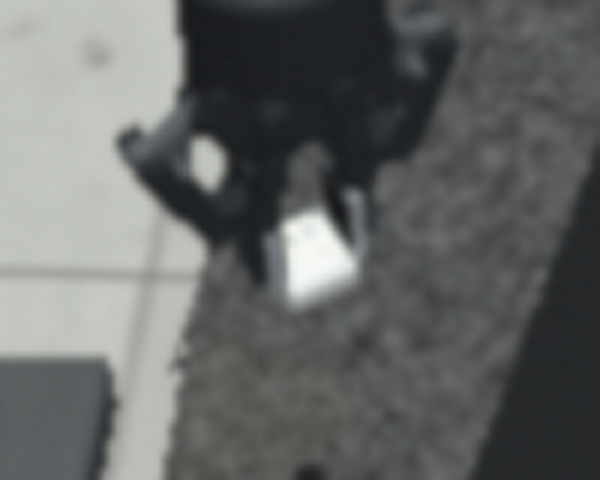

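The box is held level between the pads. Carrying it to the grey insert.

Call:
{"name": "jog_arm", "arguments": {
  "commands": [
    [1,2.5,-6,0,0,5,0],
    [3,8,-9.5,0,0,12,0],
    [5,13,-10,0,0,20,0],
    [7,18,-10,0,0,28,0],
    [9,23,-10,0,0,31.8,0]
  ]
}}

```text
time: 26.95
eef_pos: [548.3, -107.4, 156.9]
tool_rot: [2.177, 2.264, 0.002]
contact_force: [-0.0, -0.2, 0.2]
opening: 0.308
```

```bash
python3 -c "
from h import *
plan(598.5,-45,130)"
```

```text
t 26.95 p [ 548.3 -107.4  156.9] yaw 2.2 open 0.31 F [-0.  -0.2  0.2] q [-0.51  0.22  0.74  1.81 -0.16  1.17  0.32]
shift cm [6.04 5.25 2.7 ] turn [ 0.1 -0.  -0.2]
```

Call:
{"name": "jog_arm", "arguments": {
  "commands": [
    [4,3.5,0,0,0,0,0],
    [6,5.2,2,0,0,0,0],
    [6,5.2,5,0,0,0,0],
    [6,5.2,8.5,0,0,0,0],
    [6,5.2,8.7,0,0,0,0]
  ]
}}

```text
time: 27.58
eef_pos: [595.1, -45.1, 66.5]
tool_rot: [-2.175, -2.261, 0.007]
contact_force: [-0.0, -0.1, -0.2]
opening: 0.306
```

```bash
python3 - <<'E'
from h import *
plan(598.5,-45,26)
c=cam("side");q=proj(c,bot.state()["eef_pos"]); u,v=[int(t) for t in q]
cv2.imwrite(f"pics/g12.png",cv2.resize(c["color"][max(0,v-50):v+50,u-60:u+60],None,fx=5,fy=5,interpolation=cv2.INTER_CUBIC))
W=c["W"][v-25:v+25,u-25:u+25]; col=c["color"][v-25:v+25,u-25:u+25]
m=(col.min(2)>140)&(W[...,2]>45)&(W[...,2]<90)&(W[...,1]<-20); w=W[m]; print(len(w),np.round(np.percentile(w,[3,50,97],axis=0),1))
E
```

```text
t 27.57 p [595.1 -45.1  66.5] yaw 2.2 open 0.31 F [-0.  -0.1 -0.2] q [-0.51  0.41  0.66  1.79 -0.29  1.04  0.3 ]
shift cm [-0.    0.36  4.05] turn [-0.4  0.  -0.2]
115 [[581.  -62.2  53.8]
 [595.  -54.8  66.2]
 [610.6 -30.   73.1]]
```

View pics/g12.png

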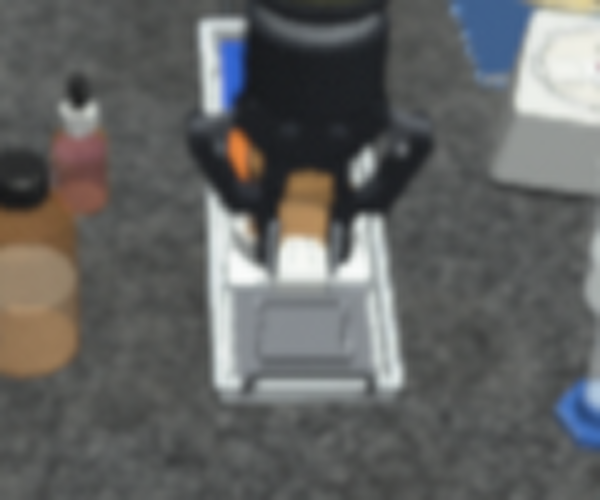

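Box above the grey recess at (305,330); now shift x by about +3 mm and lower.

Call:
{"name": "jog_arm", "arguments": {
  "commands": [
    [0.05,0.3,1,-0.4,0,0,0],
    [0.05,0.3,2,-0.4,0,0,0],
    [0.05,0.3,3,-0.4,0,0,0],
    [0.05,0.3,3.3,-0.4,0,0,0],
    [0.05,0.3,3.3,-0.4,0,0,0]
  ]
}}

```text
time: 28.25
eef_pos: [599.4, -44.9, 35.1]
tool_rot: [2.176, 2.262, 0.004]
contact_force: [0.9, -0.5, 1.0]
opening: 0.304
```

```bash
python3 - <<'E'
from h import *
plan(598.5,-44.5,25.5)
c=cam("side");q=proj(c,bot.state()["eef_pos"]); u,v=[int(t) for t in q]
cv2.imwrite(f"pics/g13.png",cv2.resize(c["color"][max(0,v-50):v+50,u-60:u+60],None,fx=5,fy=5,interpolation=cv2.INTER_CUBIC))
W=c["W"][v-25:v+25,u-25:u+25]; col=c["color"][v-25:v+25,u-25:u+25]
m=(col.min(2)>140)&(W[...,2]>20)&(W[...,2]<60)&(W[...,1]<-20); w=W[m]; print(len(w),np.round(np.percentile(w,[3,50,97],axis=0),1))
E
```

```text
t 28.25 p [599.4 -44.9  35.1] yaw 2.2 open 0.3 F [ 0.9 -0.5  1. ] q [-0.49  0.46  0.64  1.81 -0.32  0.98  0.32]
shift cm [ 0.04 -0.09  0.96] turn [ 0.2  0.  -0.2]
109 [[585.  -61.4  22.3]
 [599.2 -55.1  34.1]
 [613.  -33.1  38.9]]
```

View pics/g13.png

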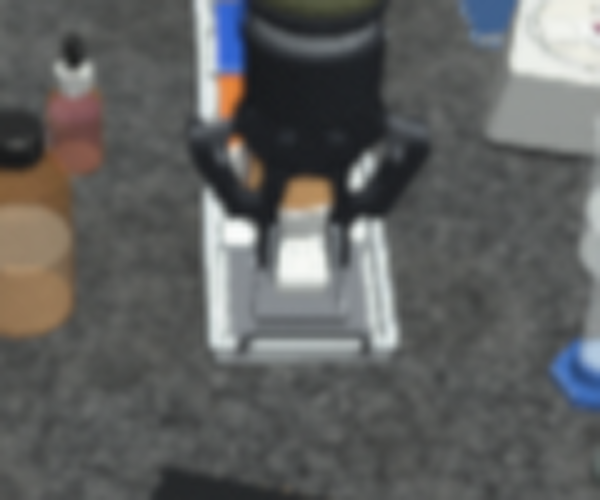

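Call:
{"name": "jog_arm", "arguments": {
  "commands": [
    [0,-0.1,0.4,0,0,0,0],
    [0,-0.1,0.7,0,0,0,0],
    [0,-0.1,0.9,0,0,0,0],
    [0,-0.1,0.9,0,0,0,0]
  ]
}}

```text
time: 28.8
eef_pos: [598.5, -45.0, 26.2]
tool_rot: [2.176, 2.262, 0.004]
contact_force: [0.6, -0.5, -0.2]
opening: 0.302
```

Call:
{"name": "jog_arm", "arguments": {
  "commands": [
    [0,0,0.1,0,0,0,0],
    [0,0,0.2,0,0,0,0],
    [0,0,0.2,0,0,0,0]
  ]
}}

```text
time: 29.18
eef_pos: [598.7, -45.0, 25.0]
tool_rot: [2.176, 2.262, 0.005]
contact_force: [-2.3, 0.3, 5.2]
opening: 0.308
```

Contact at the expected height (17 + 8 mm). Release partly, then up.

Call:
{"name": "jog_arm", "arguments": {
  "commands": [
    [0,0,0,0,0,0,0.6],
    [0,0,0,0,0,0,0.6],
    [0,0,0,0,0,0,0.6],
    [0,0,0,0,0,0,0.6]
  ]
}}

```text
time: 29.68
eef_pos: [598.6, -45.0, 24.9]
tool_rot: [2.176, 2.262, 0.005]
contact_force: [0.0, -1.2, -0.3]
opening: 0.597
```

Call:
{"name": "jog_arm", "arguments": {
  "commands": [
    [0,0,-2,0,0,0,0.6],
    [0,0,-6,0,0,0,0.6],
    [0,0,-12,0,0,0,0.6],
    [0,0,-18,0,0,0,0.6],
    [0,0,-20,0,0,0,0.6]
  ]
}}

```text
time: 30.3
eef_pos: [599.8, -45.9, 230.8]
tool_rot: [2.173, 2.257, 0.015]
contact_force: [-0.2, 0.6, -0.5]
opening: 0.597
```

```bash
python3 -c "
from h import *
plan(470,-200,230)"
```

```text
t 30.3 p [599.8 -45.9 230.8] yaw 2.2 open 0.6 F [-0.2  0.6 -0.5] q [-0.58  0.25  0.72  1.62 -0.17  1.32  0.21]
shift cm [-14.9  -13.56  -0.1 ] turn [ 0.7 -0.  -0.2]
```

Call:
{"name": "jog_arm", "arguments": {
  "commands": [
    [-6,-5,0,0,0,0,0.6],
    [-12,-10,0,0,0,0,0.6],
    [-18,-13.5,0,0,0,0,0.6],
    [-22,-13.5,0,0,0,0,0.6],
    [-22,-13.5,0,0,0,0,0.6]
  ]
}}

```text
time: 30.92
eef_pos: [470.3, -276.0, 229.7]
tool_rot: [2.182, 2.247, 0.014]
contact_force: [-0.4, -0.4, -0.4]
opening: 0.6
```

```bash
python3 - <<'E'
from h import *
from scipy.optimize import least_squares
ins={"side":dict(blue=(586.5,206.8),amber=(590.5,123.5),white=(593.9,39.4),dish=(597.7,-44.5)),"top":dict(blue=(589.4,208.5),amber=(592.4,124.5),white=(596.2,41.3),dish=(600,-42.7))}
for n in ("side","top"):
    c=cam(n); W=c["W"].reshape(-1,3)
    def near(x,y,r,z0,z1): return W[(np.hypot(W[:,0]-x,W[:,1]-y)<r)&(W[:,2]>z0)&(W[:,2]<z1)]
    def fit(P,R,x0): return np.round(least_squares(lambda p:np.hypot(P[:,0]-p[0],P[:,1]-p[1])-R,x0,loss="soft_l1",f_scale=2).x,1)
    for k,R,z0,z1,zt in (("blue",18,33,52,90),("amber",18,33,52,90),("white",31,35,80,130)):
        x,y=ins[n][k]; P=near(x,y,R+5,z0,z1); Q=near(x,y,R,zt,150)
        print(n,k,"ins",(x,y),len(P),fit(P,R,(x,y)) if len(P)>4 else None,"top",np.round(np.median(Q,0),1) if len(Q) else None,len(Q) and round(Q[:,2].max()))
    x,y=ins[n]["dish"]; P=near(x,y,26,22,40); print(n,"box",(x,y),len(P),cv2.minAreaRect(P[:,:2].astype(np.float32)) if len(P)>4 else None,np.round(np.percentile(P[:,2],[5,50,95]),1))
    for k,x,y,R,z1 in (("pink",464,82,18,42),("black",441,-50,31,70)):
        P=near(x,y,R+15,8,z1); print(n,k,len(P),fit(P,R,(x,y)) if len(P)>4 else None)
    im=c["color"]; cr=im[120:240,170:320] if n=="side" else im[130:250,120:320]
    cv2.imwrite(f"pics/end_{n}.png",cv2.resize(cr,None,fx=4,fy=4,interpolation=cv2.INTER_CUBIC))
E
```

```text
side blue ins (586.5, 206.8) 31 [585.9 207.7] top [586.3 202.9  98.9] 105
side amber ins (590.5, 123.5) 0 None top [590.  120.1  98.6] 104
side white ins (593.9, 39.4) 257 [593.7  39.9] top [593.3  34.2 136.5] 140
side box (597.7, -44.5) 89 ((598.2535400390625, -44.24806213378906), (35.40277862548828, 31.156597137451172), 89.71282958984375) [23.2 25.2 28.6]
side pink 2 None
side black 340 [439.5 -49.8]
top blue ins (589.4, 208.5) 20 [589.  207.8] top [586.5 205.8 100.8] 108
top amber ins (592.4, 124.5) 22 [594.9 123.5] top [591.5 123.  101.4] 106
top white ins (596.2, 41.3) 56 [596.2  40. ] top [596.3  39.2 137.1] 143
top box (600, -42.7) 108 ((599.66796875, -42.866615295410156), (31.734033584594727, 31.00400161743164), 5.085153102874756) [22.6 25.  29.3]
top pink 14 [465.5  82.2]
top black 26 [442.1 -50. ]
```

View pics/end_side.png

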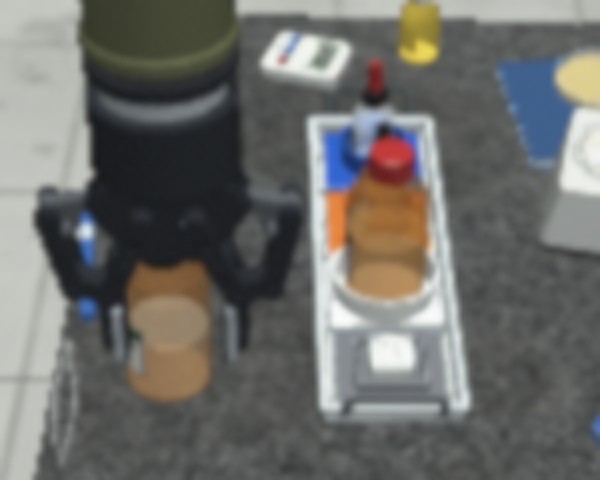

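View pics/end_top.png

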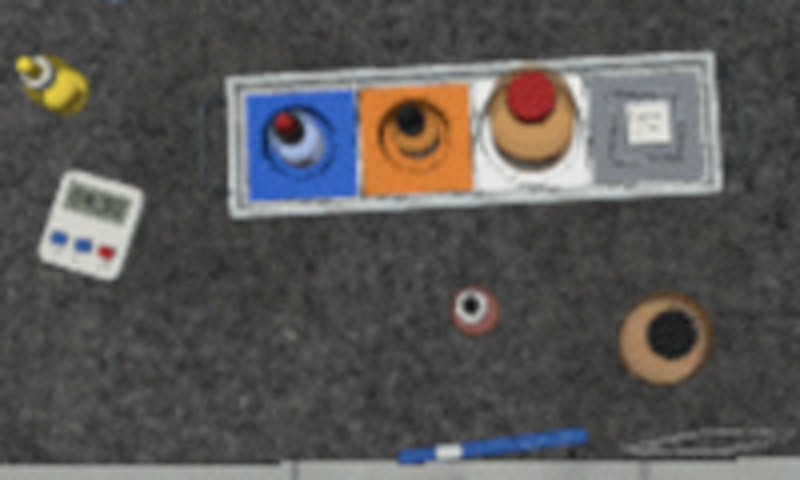

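All four stand in their inserts: blue (295,135), amber (413,128), red cap (530,125) and box (648,122) in the top crop. The pink dropper and black-capped bottle haven't moved. Handing in.

```bash
python3 -c "
from h import *
s=bot.state();print(s['time'],s['joint_vel'].round(3))
print(workorder.finish_job())"
```

```text
31.025 [-0.037  0.002 -0.056  0.005 -0.014  0.001 -0.019]
the job is handed in; nothing more can be done
None
```

I stood the amber dropper, the blue dropper and the red-cap bottle in their inserts, laid the cover-slip box in the grey recess, and handed the job in at about 31 s. Each was lowered until light floor contact (5–12 N), then released and the gripper backed straight up.

**Placement (last camera checks):**

| Thing | Offset from insert centre | Height check |
|---|---|---|
| Blue dropper | about 1 mm | top at about 105 mm, as expected |
| Red-cap bottle | about 1 mm | top at about 138 mm, as expected |
| Slip box | about 1 mm | top at 25–27 mm (27 expected) |
| Amber dropper | about 1 mm, from its bulb | top at about 105 mm, as expected |

**Left alone:** the top-camera fits put the pink dropper and the black-capped bottle within 0.1 mm of where they stood at the start.

**Weak or disagreeing checks:**
- **Amber dropper:** in the last side picture its body was hidden behind the red-cap bottle. A top-view fit on 22 points gave about 2.7 mm off, and its bulb read about 1.7 mm off there, so the side view's 1 mm is the optimistic figure. All are within the 10 mm limit.
- **Pink dropper:** in the last side picture the gripper hid it, so its position comes from the top camera only.
- **Camera calibration:** the two cameras differ by 2–3 mm in absolute position, so I compared each thing with its insert in the same camera.
- **Sign error:** over the orange insert I once typed a shift the wrong way (about 2 mm). The dropper was still above the collar, and I corrected it before lowering.

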